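# Release the dust filter's slide with the pin tool

### The arm

A 6-joint arm with a two-finger parallel gripper is mounted at the origin on the work surface; the furniture and walls round the work are solid. World frame = base frame: x ahead of the robot, y to its left, z up, the work surface at z = 0. Lengths are in mm, angles in rad, forces in N, time in s.
With the tool pointing down it reaches from about 400 to 825 mm from the base axis. Payload 7 kg.
Tool frame: the origin (TCP) lies midway between the tips of the shut fingers; the grasp point (between the pads) lies 19 mm behind it; x points along the fingers, y is the direction in which the jaws open and shut, and the axes are right-handed (so a half turn about x gives the same grasp; the last joint's range is limited). The gripper opens to 88 mm and grips with 3 to 60 N. Pads are 19 mm wide; open, the fingers measure 130 mm over their backs; the gripper's body (78 mm by 193 mm) begins 47 mm behind the grasp point.
Start: joints at [-0.948, 0.359, 0.012, 0, -1.224, -0.288], TCP at [221.765, -637.507, 226.561] pointing down, gripper open.
Joint ranges: [-3.07, 3.07], [-1.43, 2.12], [-1.02, 1.25], [-3.03, 1.67], [-3.05, -0], [-3.03, 3.03]. Speed limits (rad/s): [2.39, 2.39, 3.01, 3.14, 3.14, 3.14].

### API

Orientations are given as a 3x3 rotation matrix whose columns are the frame's x, y, z axes.
In Python, from rig import arm, imaging gives the robot as it stands.
- The arm moves only by the tool drive_tool, never from a script. Its argument "moves" is a list of rows, each an object of numbers: "wx", "wy", "wz": the turn, a rotation vector about the tool's x, y, z in units of 8 degrees (1.0 is 8 degrees); "tx", "ty", "tz": the shift along the tool's x, y, z in units of 25 mm (1.0 is 25 mm); "grip": the closure, from 0 (fully open) to 1 (shut). A call has 1 to 5 rows; each row shifts and turns the commanded pose from where the row before left it, along the tool's axes as they then stand; what a row does not reach is not made up. A row lasts 1/10 s, in which the tool goes at most 50 mm and 8.59 degrees, less where a joint would pass 70% of its speed; a pose out of reach is approached as far as the arm can. A call is refused whole if a number of a shift passes 1 or a number of a turn 1, either way. A call with a gripper value outside its range is refused whole. The fingers move at their own pace and stop on an object; "squeeze" is the grip in N (left out, the last holds). Time passes only in rows, so rows that do not move let the fingers close. It gives the time, the measured TCP pose, the force and the opening at its end, in the units of the state.
- arm.observe(): the state, without advancing time (a new reading comes with each control period).
- imaging.grab_frame(name): name is "side" or "top" or "wrist"; returns the picture (384x512x3 uint8, red, green, blue); there is no depth.
- imaging.get_calibration(name): a dict with "fovy" (degrees; the focal length in pixels is half the picture's height over the tangent of half this angle, whatever the lens; pixels are square), "cx", "cy" (the principal point, pixels), "pose" (4x4, takes a point from camera to world coordinates). Camera axes: x right, y down, z forward; pixel columns grow to the right and rows downward; lengths in mm; the calibration is good to about 2 mm. The wrist camera is an equidistant fisheye: a pixel r from the principal point sees the ray r / f radians off the axis. A picture is of the moment at which its call begins: read the wrist's pose just before it. get_calibration takes no time and is no camera call; for the wrist camera it gives the pose at the moment of the call.
- arm.job_done(): hands the job in, once; it reports no verdict.
The state is a dict: "time": time; "q": joint angles; "dq": joint speeds; "joint_torque": joint torques, N m; "tool_pos": TCP position; "tool_rot": TCP orientation; "force": force on the tool from outside, world axes, zero at the start; "wrist_torque": the same for the moment, N m; "width": finger opening in mm.
Only numpy, scipy, OpenCV 4.12 (cv2) and the standard library are available. Lean on these libraries where they do the work, as an engineer would, in place of code of your own. Each camera call takes 0.05 s, during which the arm holds its last target.

### The job

Take the pin tool from its wooden stand and, with its pin, hold down the red button recessed in the sloping face of the bench dust filter while you push the blue filter slide along its channel, away from the robot, out of the housing until it is fully out and locks open. Do not force the slide while it is latched. Then put the pin tool back upright in its stand, fully home, and leave the mug, the spool clamp and the little plane where they are.

Things in the scene. Friction and masses are not known exactly. Their poses are not given: they have to be found in the camera images.
- filter_unit: grey bench dust filter, screwed to the bench, 160 (x) x 150 (y) x about 135 mm high; origin at the centre of its underside, x to its back, y to its left, z up. Its face slopes at 35 degrees, low at its own front (-x), which is turned roughly to the robot's right; the blue slide (68 mm up the slope, 130 mm along y, 26 mm thick) lies in a channel across this face, its top flush with the grey rails on either side
- bore_mouth (a point): centre of the mouth of the release bore in the blue slide, ringed in yellow, at the level of the slide's top; it moves with the slide. z points straight out of the bore (square to the sloping face, 35 degrees from vertical, leaning to the front), x up the slope, y level; the slide comes out along -y, roughly away from the robot. The bore is round, 11 mm across; the flat top of the red button lies 13 mm below its mouth
- filter_slide (a joint): how far the slide is out, m: 0 closed, 0.052 at its end stop. About 1.5 N of friction. A tooth under the button latches behind three fixed catch bars, met at 0.001, 0.017 and 0.033: unless the button is held down the slide stops at each (the button can spring up again between 0.012 and 0.017, and between 0.028 and 0.033). Beyond 0.044 it is past the last one, and the button springing up locks the slide open
- filter_button (a joint): travel of the red button down its bore, m: 0 up, 0.007 at its stop; the tooth is free from 0.005. Spring: 3 N at the start, about 7 N fully down; it springs up when let go
- pin_grip (a point): pin tool: orange square handle 16 x 16 x 52 mm above a brass collar (18 mm across, 10 mm high) and a straight steel pin 6 mm thick, 58 mm long below the collar; whole length 122 mm, about 70 g. This point is on its axis, in the handle, 95 mm above the pin's tip and 37 mm above the collar's underside; z points from tip to handle, x and y are square to the handle's sides. It starts upright in its stand, the collar resting on the stand's top
- pin_stand_hole0 (a point): centre of the mouth of the hole in the top of the pin tool's stand, a fixed wooden block 70 x 70 x 66 mm high; hole 9 mm across with a 1.5 mm chamfer, 62 mm deep, straight down. z up. Home, the pin tool's collar rests here, its pin_grip point 37 mm above
- tea_mug: white tea mug, 78 x 112 x 101 mm, a bystander; origin at its underside
- spool_clamp_2: small wooden spool clamp standing on end, 35 x 35 x 68 mm, a bystander; origin at its underside
- finger_plane_2: small brass finger plane, 29 x 60 x 31 mm, a bystander; origin at its underside
Not all that is in view belongs to the job. What is meant by the part that bears pin_grip is not black, and is the smaller of those in its own colour.

How it is judged:
By the outcome, as a careful person would: the job done as asked, in the order asked, and still so for the second after the job is handed in, with the robot touching nothing.
It also fails if it takes over 48 s, if anything falls off the work surface, if the arm or the gripper's body presses on something with over 40 N, if the wrist force passes 120 N, or if a joint passes its speed limit or range.

## Working session

There is one attempt and no reset: what is moved stays moved. The work goes in short steps, Python scripts to look and compute and a tool call to move; the robot and the scene stay as the last step left them, time stands still between calls to the robot, and variables do not carry over. Pictures are saved under pics/ and viewed, and the job is handed in when it is done.

Besides the shell and the picture viewer there is one more tool, called after "Call:" in YAML: its name, and indented under it one key for each argument. drive_tool: Moves the arm, as the interface text tells. Its arguments: {"type":"object","properties":{"moves":{"type":"array","items":{"type":"object","properties":{"wx":{"type":"number"},"wy":{"type":"number"},"wz":{"type":"number"},"tx":{"type":"number"},"ty":{"type":"number"},"tz":{"type":"number"},"grip":{"type":"number"}}}},"squeeze":{"type":"number"}},"required":["moves"]}

```bash
ls; mkdir -p pics; python3 - <<'E'
from rig import arm, imaging
import cv2
print(arm.observe())
for n in ["side","top","wrist"]:
    c=imaging.get_calibration(n); print(n,c)
    im=imaging.grab_frame(n); cv2.imwrite(f"pics/{n}0.png",im[:,:,::-1])
E
```

```text
pics
{'time': 0.0, 'q': array([-9.47901028e-01,  3.59383897e-01,  1.10874152e-02, -3.55938747e-04,
       -1.22409346e+00, -2.88123244e-01]), 'dq': array([ 3.25323408e-05, -7.28664679e-06, -9.08895685e-04, -1.12943318e-03,
        1.17823520e-03,  1.22974458e-04]), 'joint_torque': array([ 1.23708454e-03, -5.82721031e+01,  2.93056995e+01,  6.99707955e+00,
        6.86865402e-03, -1.83443558e-04]), 'tool_pos': array([ 221.61298771, -637.08059557,  225.63600029]), 'tool_rot': array([[-6.57794710e-04, -3.28438867e-01,  9.44525001e-01],
       [ 1.48959894e-03,  9.44523836e-01,  3.28439499e-01],
       [-9.99998674e-01,  1.62300921e-03, -1.32060595e-04]]), 'force': array([-0.35770294,  0.22190332,  0.6588378 ]), 'wrist_torque': array([-0.01910042,  0.00874598,  0.03125857]), 'width': 87.80473255924801}
side {'fovy': 53.750125987214176, 'cx': 250.29554429996952, 'cy': 191.9163536653216, 'pose': array([[ 9.94148197e-01, -7.06564355e-02,  8.17130956e-02,
         4.38103786e+02],
       [-1.04881334e-01, -4.50173848e-01,  8.86760065e-01,
        -9.47012504e+02],
       [-2.58702067e-02, -8.
[... 313 characters left out ...]
8e+02],
       [-9.99867004e-01, -1.43330512e-02, -7.78065036e-03,
        -8.33062918e+01],
       [ 8.68919279e-03, -6.44566853e-02, -9.97882675e-01,
         1.10236742e+03],
       [ 0.00000000e+00,  0.00000000e+00,  0.00000000e+00,
         1.00000000e+00]])}
wrist {'fovy': 65.70646984690485, 'cx': 250.69075147349935, 'cy': 193.99993832932157, 'pose': array([[-3.28219626e-01,  9.13647403e-01,  2.39833901e-01,
         1.57229498e+02],
       [ 9.44600629e-01,  3.17131474e-01,  8.46007072e-02,
        -6.61015760e+02],
       [ 1.23633806e-03,  2.54314866e-01, -9.67120686e-01,
         3.84827243e+02],
       [ 0.00000000e+00,  0.00000000e+00,  0.00000000e+00,
         1.00000000e+00]])}
```

View pics/side0.png

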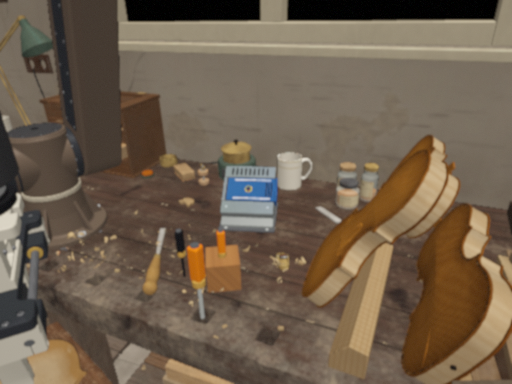

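View pics/top0.png

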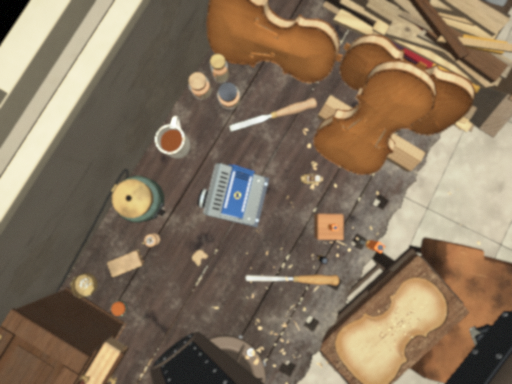

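View pics/wrist0.png

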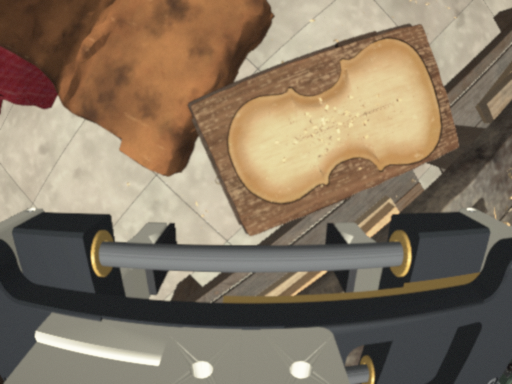

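```bash
python3 - <<'E'
import cv2
s=cv2.imread("pics/side0.png");t=cv2.imread("pics/top0.png")
cv2.imwrite("pics/side_c1.png",cv2.resize(s[215:330,150:270],None,fx=5,fy=5,interpolation=cv2.INTER_CUBIC))
cv2.imwrite("pics/side_c2.png",cv2.resize(s[130:250,165:325],None,fx=5,fy=5,interpolation=cv2.INTER_CUBIC))
cv2.imwrite("pics/top_c1.png",cv2.resize(t[150:260,190:350],None,fx=5,fy=5,interpolation=cv2.INTER_CUBIC))
E
```

```text
(no output)
```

View pics/side_c1.png

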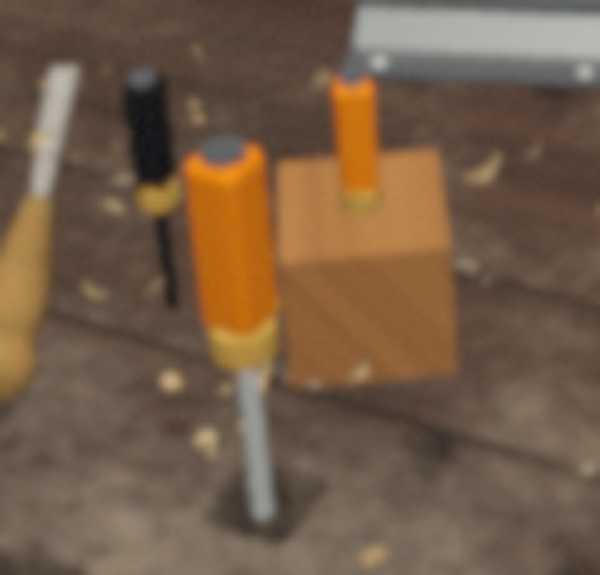

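View pics/side_c2.png

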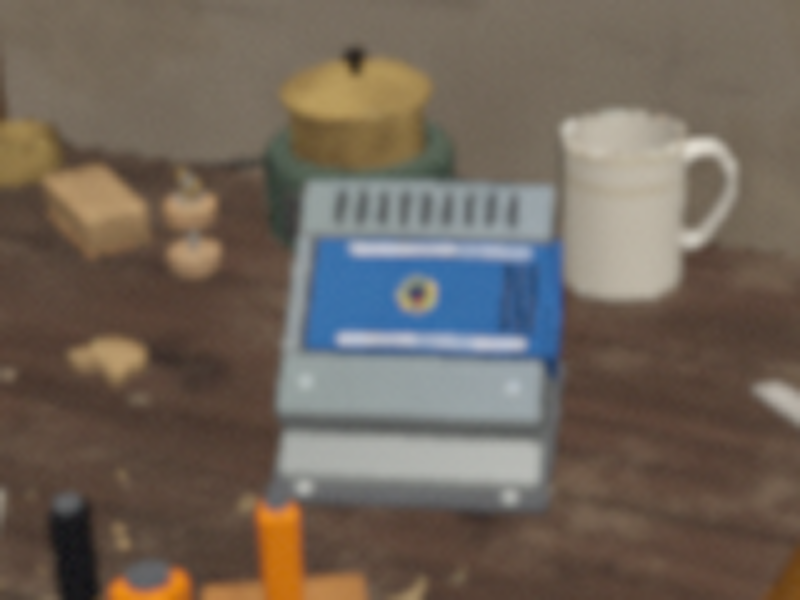

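View pics/top_c1.png

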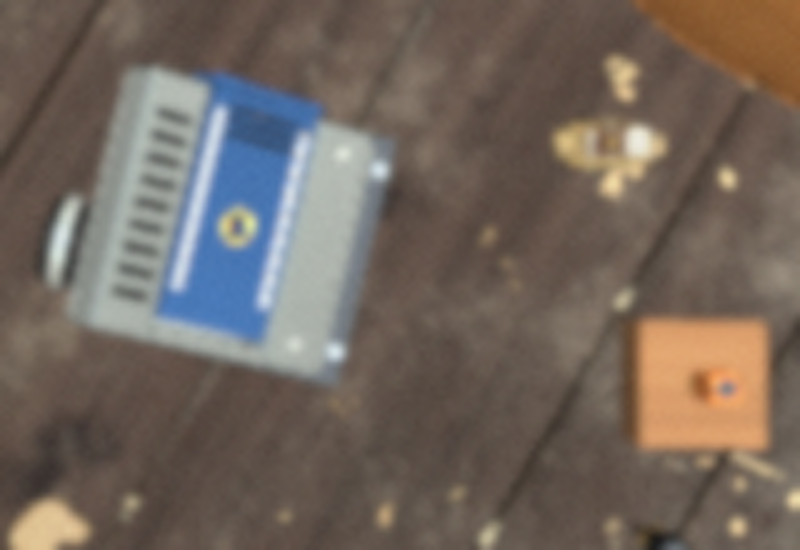

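```bash
cat > h.py <<'E'
import numpy as np, cv2, json
def f_of(c): return 192/np.tan(np.radians(c["fovy"])/2)
def ray(c,u,v,fish=False):
    f=f_of(c); x=(u-c["cx"]);y=(v-c["cy"])
    if fish:
        r=np.hypot(x,y); th=r/f; s=np.sin(th)/max(r,1e-9); d=np.array([x*s,y*s,np.cos(th)])
    else: d=np.array([x/f,y/f,1.])
    P=np.array(c["pose"]); d=P[:3,:3]@d; return P[:3,3],d/np.linalg.norm(d)
def onz(c,u,v,z,fish=False):
    o,d=ray(c,u,v,fish); return o+d*(z-o[2])/d[2]
def tri(rs):
    A=0;b=0
    for o,d in rs:
        M=np.eye(3)-np.outer(d,d);A=A+M;b=b+M@o
    p=np.linalg.solve(A,b); return p,[np.linalg.norm((np.eye(3)-np.outer(d,d))@(p-o)) for o,d in rs]
def proj(c,p,fish=False):
    P=np.array(c["pose"]);f=f_of(c); q=P[:3,:3].T@(np.asarray(p)-P[:3,3])
    if fish:
        r=np.hypot(q[0],q[1]);th=np.arctan2(r,q[2]);return c["cx"]+f*th*q[0]/r,c["cy"]+f*th*q[1]/r
    return c["cx"]+f*q[0]/q[2],c["cy"]+f*q[1]/q[2]
def mask(im,lo,hi): return cv2.inRange(cv2.cvtColor(im,cv2.COLOR_BGR2HSV),np.array(lo),np.array(hi))
def blobs(m,amin=8):
    n,l,s,c=cv2.connectedComponentsWithStats(m)
    return [(i,s[i].tolist(),c[i].round(2).tolist()) for i in range(1,n) if s[i][4]>=amin]
E
python3 - <<'E'
from h import *
from rig import imaging
cs=imaging.get_calibration("side");ct=imaging.get_calibration("top")
s=cv2.imread("pics/side0.png");t=cv2.imread("pics/top0.png")
for n,im in(("s",s),("t",t)):
    print(n,"yellow",[b for b in blobs(mask(im,(18,70,90),(38,255,255)),5) if 190<b[2][0]<280 and 165<b[2][1]<230])
    print(n,"orange",blobs(mask(im,(6,200,180),(18,255,255)),8))
    print(n,"blue",blobs(mask(im,(100,120,70),(125,255,255)),50))
    print(n,"red",[b for b in blobs(mask(im,(0,120,60),(6,255,255))|mask(im,(165,100,60),(180,255,255)),2) if 190<b[2][0]<280 and 165<b[2][1]<230])
# stand top, top view
m=mask(t,(5,90,120),(18,200,255)); bb=[b for b in blobs(m,100)if 310<b[2][0]<350 and 205<b[2][1]<245]
print(bb)
n,l,_,_=cv2.connectedComponentsWithStats(m)
if bb:
    k,_=cv2.findContours((l==bb[0][0]).astype(np.uint8),cv2.RETR_EXTERNAL,cv2.CHAIN_APPROX_NONE)
    r=cv2.minAreaRect(k[0]);print(r)
    B=cv2.boxPoints(r); W=np.array([onz(ct,u,v,66) for u,v in B]);print(W.round(1),W.mean(0))
E
```

```text
s yellow [(16, [201, 166, 4, 3, 7], [202.57, 167.29]), (22, [249, 187, 2, 4, 5], [249.8, 188.8])]
s orange [(1, [217, 232, 8, 21, 133], [220.79, 242.39]), (2, [187, 245, 17, 37, 405], [195.83, 263.07])]
s blue [(1, [226, 178, 51, 26, 733], [252.35, 189.07])]
s red []
t yellow []
t orange []
t blue [(1, [222, 165, 31, 52, 620], [237.68, 190.94])]
t red []
[(108, [317, 213, 27, 28, 729], [329.93, 226.29])]
((330.0, 226.5), (27.0, 26.0), 90.0)
[[ 470.1 -253.5   66. ]
 [ 471.1 -325.9   66. ]
 [ 396.5 -325.9   66. ]
 [ 395.5 -253.8   66. ]] [ 433.29675517 -289.78147821   66.        ]
```

```bash
python3 - <<'E'
from h import *
from rig import imaging
cs=imaging.get_calibration("side");ct=imaging.get_calibration("top")
S=lambda x,y,a=165,b=130:((x+.5)/5-.5+a,(y+.5)/5-.5+b)
T=lambda x,y:S(x,y,190,150)
def two(n,s,t): print(n,*[np.round(x,1) for x in tri([ray(cs,*s),ray(ct,*t)])])
two("bore",S(417,294),T(238,227))
two("handle top",S(355,70,150,215),T(727,387))
two("stripeU far",S(533,253),T(222,105)); two("stripeU near",S(350,249),T(178,292))
two("stripeL far",S(527,344),T(303,132)); two("stripeL near",S(337,339),T(262,310))
two("screw far",S(514,387),T(343,153)); two("screw near",S(305,381),T(295,345))
two("fscrew far",S(510,497),T(380,170)); two("fscrew near",S(303,487),T(336,352))
two("big orange top",S(223,150,150,215),(376,246))
two("black top",S(145,80,150,215),(358,240))
two("mug",(290,156),(172,140))
E
```

```text
bore [516.2 -32.3  91.2] [0.3 0.3]
handle top [ 435.2 -289.4  133. ] [0.6 0.6]
stripeU far [581.  -23.3 106.7] [0.3 0.3]
stripeU near [481.5  -1.7 106.5] [1.4 1.4]
stripeL far [570.6 -66.5  74.1] [0.8 0.8]
stripeL near [471.2 -45.4  74.2] [0.1 0.1]
screw far [560.3 -88.9  61.2] [0.7 0.7]
screw near [452.2 -63.6  60. ] [0.3 0.3]
fscrew far [ 554.8 -111.1    7.6] [0.5 0.5]
fscrew near [447.3 -86.7   8.5] [0.2 0.2]
big orange top [ 388.8 -385.6  164.8] [1.1 1.1]
black top [ 381.4 -341.8  167.9] [23.1 23.1]
mug [664.3 145.3 105.1] [2.9 2.9]
```

```bash
python3 - <<'E'
import cv2
t=cv2.imread("pics/top0.png")
cv2.imwrite("pics/top_c2.png",cv2.resize(t[200:290,310:430],None,fx=6,fy=6,interpolation=cv2.INTER_CUBIC))
E
```

```text
(no output)
```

View pics/top_c2.png

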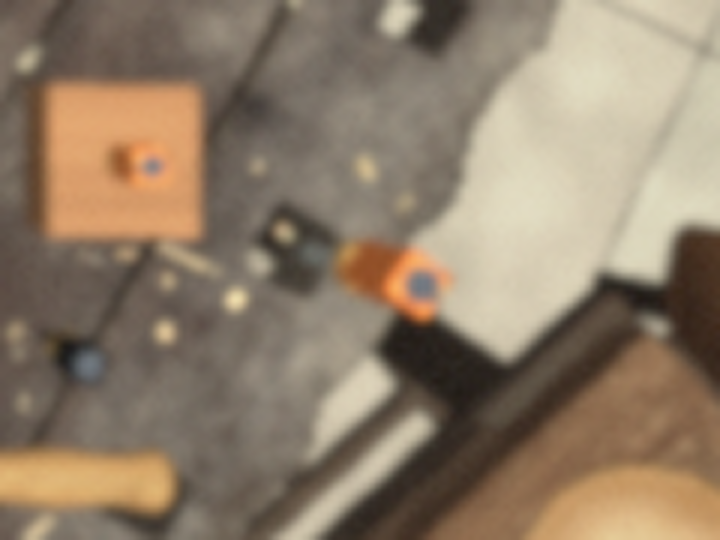

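```bash
python3 - <<'E'
from h import *
from rig import imaging
cs=imaging.get_calibration("side");ct=imaging.get_calibration("top")
print(tri([ray(cs,178.7,230.7),ray(ct,323.5,259.9)]))
print(tri([ray(cs,194,244.5),ray(ct,379.7,247.2)]))
E
```

```text
(array([ 347.92496261, -262.35804904,  118.74106397]), [np.float64(0.03994054981183859), np.float64(0.03994054981186942)])
(array([ 387.81491217, -392.95063042,  170.26047841]), [np.float64(0.27383618229002643), np.float64(0.2738361822900844)])
```

Call:
drive_tool:
  moves:
    - {"tz": 0.968, "ty": 0.795}
    - {"tz": 0.968, "ty": 0.795}
    - {"tz": 0.968, "ty": 0.795}
    - {"tz": 0.968, "ty": 0.795}
    - {"tz": 0.968, "ty": 0.795}

```text
invalid input at $.moves[0]: expected keys wx, wy, wz, tx, ty, tz, grip
```

Call:
drive_tool:
  moves:
    - {"wx": 0, "wy": 0, "wz": 0, "tx": 0, "tz": 0.968, "ty": 0.795, "grip": 0.4}
    - {"wx": 0, "wy": 0, "wz": 0, "tx": 0, "tz": 0.968, "ty": 0.795, "grip": 0.4}
    - {"wx": 0, "wy": 0, "wz": 0, "tx": 0, "tz": 0.968, "ty": 0.795, "grip": 0.4}
    - {"wx": 0, "wy": 0, "wz": 0, "tx": 0, "tz": 0.968, "ty": 0.795, "grip": 0.4}
    - {"wx": 0, "wy": 0, "wz": 0, "tx": 0, "tz": 0.968, "ty": 0.795, "grip": 0.4}

```text
time: 0.65
tool_pos: [303.7, -502.7, 226.3]
tool_rot: [[-0.0, -0.328, 0.945], [0.0, 0.945, 0.328], [-1.0, 0.001, -0.0]]
force: [0.0, 0.4, 0.5]
width: 54.8
```

Call:
drive_tool:
  moves:
    - {"wx": 0, "wy": 0, "wz": 0, "tx": 0, "tz": 0.968, "ty": 0.795, "grip": 0.4}
    - {"wx": 0, "wy": 0, "wz": 0, "tx": 0, "tz": 0.968, "ty": 0.795, "grip": 0.4}
    - {"wx": 0, "wy": 0, "wz": 0, "tx": 0, "tz": 0.968, "ty": 0.795, "grip": 0.4}
    - {"wx": 0, "wy": 0, "wz": 0, "tx": 0, "tz": 0.968, "ty": 0.795, "grip": 0.4}
    - {"wx": 0, "wy": 0, "wz": 0, "tx": 0, "tz": 0.968, "ty": 0.795, "grip": 0.4}

```text
time: 1.15
tool_pos: [385.4, -369.0, 226.5]
tool_rot: [[-0.0, -0.329, 0.944], [0.0, 0.944, 0.329], [-1.0, 0.0, -0.0]]
force: [-0.1, 0.2, -0.8]
width: 52.7
```

Call:
drive_tool:
  moves:
    - {"wx": 0, "wy": 0, "wz": 0, "tx": 0, "tz": 0.968, "ty": 0.795, "grip": 0.4}
    - {"wx": 0, "wy": 0, "wz": 0, "tx": 0, "tz": 0.968, "ty": 0.795, "grip": 0.4}
    - {"wx": 0, "wy": 0, "wz": 0, "tx": 0, "tz": 0.968, "ty": 0.795, "grip": 0.4}
    - {"wx": -1, "wy": 0, "wz": 0, "tx": 0, "tz": 0, "ty": 0, "grip": 0.4}
    - {"wx": -1, "wy": 0, "wz": 0, "tx": 0, "tz": 0, "ty": 0, "grip": 0.4}

```text
time: 1.65
tool_pos: [434.5, -289.1, 226.5]
tool_rot: [[-0.0, -0.582, 0.813], [0.0, 0.813, 0.582], [-1.0, 0.0, -0.0]]
force: [1.6, -1.2, 0.0]
width: 52.7
```

Call:
drive_tool:
  moves:
    - {"wx": -1, "wy": 0, "wz": 0, "tx": 0, "tz": 0, "ty": 0, "grip": 0.4}
    - {"wx": -1, "wy": 0, "wz": 0, "tx": 0, "tz": 0, "ty": 0, "grip": 0.4}
    - {"wx": -1, "wy": 0, "wz": 0, "tx": 0, "tz": 0, "ty": 0, "grip": 0.4}
    - {"wx": -1, "wy": 0, "wz": 0, "tx": 0, "tz": 0, "ty": 0, "grip": 0.4}
    - {"wx": -1, "wy": 0, "wz": 0, "tx": 0, "tz": 0, "ty": 0, "grip": 0.4}

```text
time: 2.15
tool_pos: [433.8, -290.0, 226.3]
tool_rot: [[-0.0, -0.968, 0.25], [0.0, 0.25, 0.968], [-1.0, 0.0, 0.0]]
force: [-0.2, -0.2, -0.2]
width: 52.6
```

Call:
drive_tool:
  moves:
    - {"wx": -1, "wy": 0, "wz": 0, "tx": 0, "tz": 0, "ty": 0, "grip": 0.4}
    - {"wx": -0.85, "wy": 0, "wz": 0, "tx": 0, "tz": 0, "ty": 0, "grip": 0.4}
    - {"wx": 0, "wy": 0, "wz": 0, "tx": 0, "tz": 0, "ty": 0, "grip": 0.4}

```text
time: 2.45
tool_pos: [433.9, -290.0, 226.4]
tool_rot: [[-0.0, -1.0, -0.001], [0.0, -0.001, 1.0], [-1.0, 0.0, 0.0]]
force: [0.1, 0.4, 1.0]
width: 52.5
```

```bash
cat > look.py <<'E'
import sys,json
from h import *
from rig import arm,imaging
n=sys.argv[1]
o=arm.observe()
for c in sys.argv[2:]:
    k=imaging.get_calibration(c); im=imaging.grab_frame(c)
    cv2.imwrite(f"pics/{c}{n}.png",im[:,:,::-1])
    json.dump({a:np.array(b).tolist() for a,b in k.items()},open(f"pics/{c}{n}.json","w"))
print(o["time"],o["tool_pos"].round(2),o["tool_rot"].round(4).tolist(),o["q"].round(3),o["force"].round(2),o["width"])
E
python3 look.py 1 wrist
```

```text
2.45 [ 433.86 -290.01  226.38] [[-0.0003, -1.0, -0.0014], [0.0002, -0.0014, 1.0], [-1.0, 0.0003, 0.0002]] [-0.213  0.106 -0.322 -0.    -1.143  0.214] [0.06 0.43 1.  ] 52.51576330716771
```

View pics/wrist1.png

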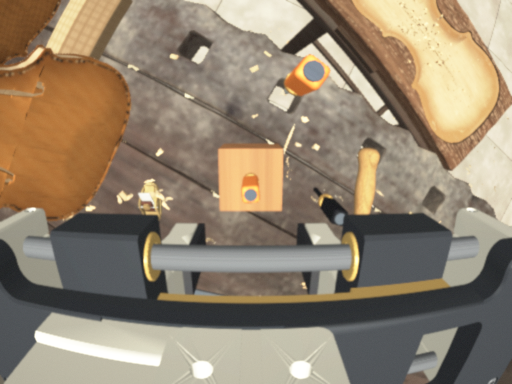

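```bash
python3 - <<'E'
import cv2
t=cv2.imread("pics/wrist1.png")
cv2.imwrite("pics/wrist1c.png",cv2.resize(t[130:225,200:310],None,fx=6,fy=6,interpolation=cv2.INTER_CUBIC))
E
```

```text
(no output)
```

View pics/wrist1c.png

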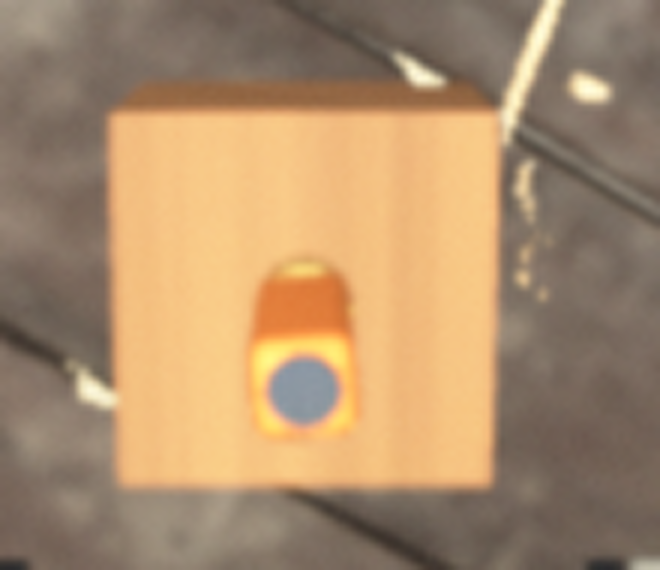

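```bash
python3 - <<'E'
from h import *
c=json.load(open("pics/wrist1.json"))
W=lambda x,y:((x+.5)/6-.5+200,(y+.5)/6-.5+130)
print(onz(c,*W(304,390),130,True))
P=np.array([onz(c,*W(*p),66,True) for p in [(108,108),(500,108),(495,487),(118,487)]]);print(P.round(1),P.mean(0))
print(onz(c,*W(304,270),71,True))
E
```

```text
[ 434.21416551 -291.81497956  130.        ]
[[ 469.6 -327.3   66. ]
 [ 399.  -327.4   66. ]
 [ 398.2 -255.9   66. ]
 [ 469.4 -255.8   66. ]] [ 434.05735905 -291.61427619   66.        ]
[ 434.28814259 -298.44680918   71.        ]
```

Call:
drive_tool:
  moves:
    - {"wx": 0, "wy": 0, "wz": 0, "tx": 0.93, "ty": 0, "tz": -0.064, "grip": 0.4}
    - {"wx": 0, "wy": 0, "wz": 0, "tx": 0.93, "ty": 0, "tz": 0, "grip": 0.4}
    - {"wx": 0, "wy": 0, "wz": 0, "tx": 0.93, "ty": 0, "tz": 0, "grip": 0.4}
    - {"wx": 0, "wy": 0, "wz": 0, "tx": 0.93, "ty": 0, "tz": 0, "grip": 0.4}
    - {"wx": 0, "wy": 0, "wz": 0, "tx": 0.93, "ty": 0, "tz": 0, "grip": 0.4}

```text
time: 3.0
tool_pos: [434.0, -291.7, 109.5]
tool_rot: [[0.0, -1.0, 0.004], [-0.0, 0.004, 1.0], [-1.0, -0.0, -0.0]]
force: [0.5, -0.2, 0.2]
width: 52.5
```

Call:
drive_tool:
  moves:
    - {"wx": 0, "wy": 0, "wz": 0, "tx": 0.93, "ty": 0, "tz": 0, "grip": 0.4}
    - {"wx": 0, "wy": 0, "wz": 0, "tx": 0, "ty": 0, "tz": 0, "grip": 0.4}
    - {"wx": 0, "wy": 0, "wz": 0, "tx": 0, "ty": 0, "tz": 0, "grip": 1}
    - {"wx": 0, "wy": 0, "wz": 0, "tx": 0, "ty": 0, "tz": 0, "grip": 1}
    - {"wx": 0, "wy": 0, "wz": 0, "tx": 0, "ty": 0, "tz": 0, "grip": 1}
  squeeze: 40

```text
time: 3.5
tool_pos: [434.8, -292.0, 88.4]
tool_rot: [[0.002, -1.0, 0.001], [-0.001, 0.001, 1.0], [-1.0, -0.002, -0.001]]
force: [-0.8, 0.3, 0.3]
width: 34.0
```

Call:
drive_tool:
  moves:
    - {"wx": 0, "wy": 0, "wz": 0, "tx": 0, "ty": 0, "tz": 0, "grip": 1}
    - {"wx": 0, "wy": 0, "wz": 0, "tx": 0, "ty": 0, "tz": 0, "grip": 1}

```text
time: 3.7
tool_pos: [434.3, -291.8, 87.7]
tool_rot: [[0.001, -1.0, 0.001], [-0.0, 0.001, 1.0], [-1.0, -0.001, -0.0]]
force: [0.3, -0.2, 0.1]
width: 18.2
```

```bash
python3 look.py 2 side wrist
```

```text
3.7 [ 434.29 -291.78   87.68] [[0.0011, -1.0, 0.0005], [-0.0003, 0.0005, 1.0], [-1.0, -0.0011, -0.0003]] [-0.216  0.248 -0.503  0.    -0.819  0.216] [ 0.34 -0.15  0.08] 18.238084344141516
```

View pics/side2.png

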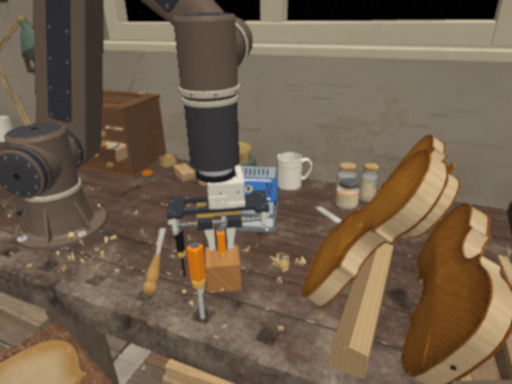

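Fingers straddle the handle at (222,240). Let them finish closing.

Call:
drive_tool:
  moves:
    - {"wx": 0, "wy": 0, "wz": 0, "tx": 0, "ty": 0, "tz": 0, "grip": 1}
    - {"wx": 0, "wy": 0, "wz": 0, "tx": 0, "ty": 0, "tz": 0, "grip": 1}
    - {"wx": 0, "wy": 0, "wz": 0, "tx": 0, "ty": 0, "tz": 0, "grip": 1}

```text
time: 4.1
tool_pos: [434.2, -291.8, 87.6]
tool_rot: [[0.0, -1.0, 0.0], [-0.0, 0.0, 1.0], [-1.0, -0.0, -0.0]]
force: [-1.3, 0.6, 5.6]
width: 15.9
```

Call:
drive_tool:
  moves:
    - {"wx": 0, "wy": 0, "wz": 0, "tx": -0.9, "ty": 0, "tz": 0, "grip": 1}
    - {"wx": 0, "wy": 0, "wz": 0, "tx": -0.9, "ty": 0, "tz": 0, "grip": 1}
    - {"wx": 0, "wy": 0, "wz": 0, "tx": -0.9, "ty": 0, "tz": 0, "grip": 1}
    - {"wx": 0, "wy": 0, "wz": 0, "tx": -0.9, "ty": 0, "tz": 0, "grip": 1}
    - {"wx": 0, "wy": 0, "wz": 0, "tx": 0, "ty": 0, "tz": 0, "grip": 1}

```text
time: 4.6
tool_pos: [435.6, -292.4, 180.0]
tool_rot: [[0.005, -1.0, -0.0], [-0.002, -0.0, 1.0], [-1.0, -0.005, -0.002]]
force: [1.1, -0.2, -1.1]
width: 15.8
```

```bash
python3 look.py 3 side
```

```text
4.6 [ 435.6  -292.36  179.97] [[0.0047, -1.0, -0.0001], [-0.0018, -0.0001, 1.0], [-1.0, -0.0047, -0.0018]] [-2.160e-01  1.460e-01 -3.890e-01  1.000e-03 -1.031e+00  2.160e-01] [ 1.14 -0.17 -1.05] 15.820489151691778
```

View pics/side3.png

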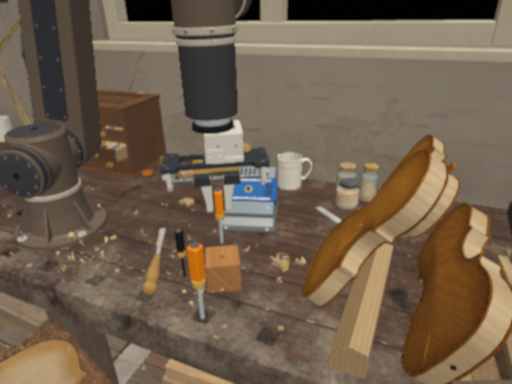

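Call:
drive_tool:
  moves:
    - {"wx": 0, "wy": 0, "wz": 0, "tx": 0, "ty": -0.307, "tz": 0.893, "grip": 1}
    - {"wx": 0, "wy": 0, "wz": 0, "tx": 0, "ty": -0.307, "tz": 0.893, "grip": 1}
    - {"wx": 0, "wy": 0, "wz": 0, "tx": 0, "ty": -0.307, "tz": 0.893, "grip": 1}
    - {"wx": 0, "wy": 0, "wz": 0, "tx": 0, "ty": -0.307, "tz": 0.893, "grip": 1}
    - {"wx": 0, "wy": 0, "wz": 0, "tx": 0, "ty": -0.307, "tz": 0.893, "grip": 1}

```text
time: 5.15
tool_pos: [471.9, -179.0, 175.7]
tool_rot: [[-0.002, -1.0, 0.001], [0.0, 0.001, 1.0], [-1.0, 0.002, 0.0]]
force: [0.8, -0.6, 0.2]
width: 15.7
```

Call:
drive_tool:
  moves:
    - {"wx": 0, "wy": 0, "wz": 0, "tx": 0, "ty": -0.307, "tz": 0.893, "grip": 1}
    - {"wx": 0, "wy": 0, "wz": 0, "tx": 0, "ty": -0.307, "tz": 0.893, "grip": 1}
    - {"wx": 0, "wy": 0, "wz": 0, "tx": 0, "ty": -0.307, "tz": 0.893, "grip": 1}
    - {"wx": 0.775, "wy": 0, "wz": 0, "tx": 0, "ty": -0.307, "tz": 0.893, "grip": 1}
    - {"wx": 0.775, "wy": 0, "wz": 0, "tx": 0, "ty": 0, "tz": 0, "grip": 1}

```text
time: 5.65
tool_pos: [503.3, -88.8, 175.8]
tool_rot: [[-0.002, -0.976, 0.217], [0.0, 0.217, 0.976], [-1.0, 0.002, -0.0]]
force: [-0.5, 0.1, -0.6]
width: 15.9
```

Call:
drive_tool:
  moves:
    - {"wx": 0, "wy": -0.875, "wz": 0, "tx": 0, "ty": 0, "tz": 0, "grip": 1}
    - {"wx": 0, "wy": -0.875, "wz": 0, "tx": 0, "ty": 0, "tz": 0, "grip": 1}
    - {"wx": 0, "wy": -0.875, "wz": 0, "tx": 0, "ty": 0, "tz": 0, "grip": 1}
    - {"wx": 0, "wy": -0.875, "wz": 0, "tx": 0, "ty": 0, "tz": 0, "grip": 1}
    - {"wx": 0, "wy": -0.875, "wz": 0, "tx": 0, "ty": 0, "tz": 0, "grip": 1}

```text
time: 6.15
tool_pos: [503.6, -90.7, 177.1]
tool_rot: [[0.126, -0.977, 0.175], [0.564, 0.215, 0.797], [-0.816, -0.002, 0.578]]
force: [-0.4, -0.1, -2.5]
width: 15.6
```

Call:
drive_tool:
  moves:
    - {"wx": 0, "wy": 0, "wz": 0, "tx": 0, "ty": 0, "tz": 0, "grip": 1}
    - {"wx": 0, "wy": 0, "wz": 0, "tx": 0, "ty": 0, "tz": 0, "grip": 1}

```text
time: 6.35
tool_pos: [502.5, -92.1, 175.4]
tool_rot: [[0.122, -0.976, 0.181], [0.559, 0.218, 0.8], [-0.82, 0.003, 0.573]]
force: [1.0, -0.0, 0.3]
width: 15.8
```

```bash
python3 look.py 4 wrist side top; python3 - <<'E'
import cv2
t=cv2.imread("pics/wrist4.png")
cv2.imwrite("pics/wrist4c.png",cv2.resize(t[110:240,160:350],None,fx=4,fy=4,interpolation=cv2.INTER_CUBIC))
E
```

```text
6.35 [502.53 -92.11 175.35] [[0.1224, -0.9758, 0.181], [0.5593, 0.2185, 0.7996], [-0.8199, 0.0033, 0.5726]] [-0.302  0.254 -0.172 -0.639 -1.273  0.315] [ 0.98 -0.04  0.34] 15.847359701935858
```

View pics/wrist4.png

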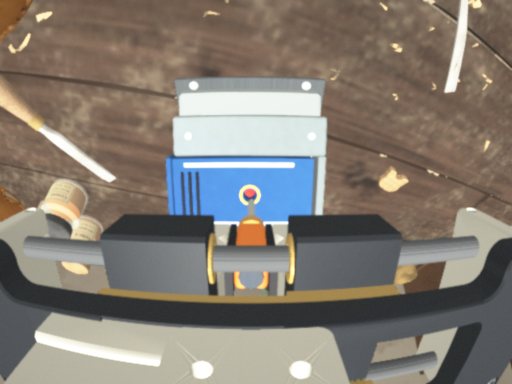

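View pics/wrist4c.png

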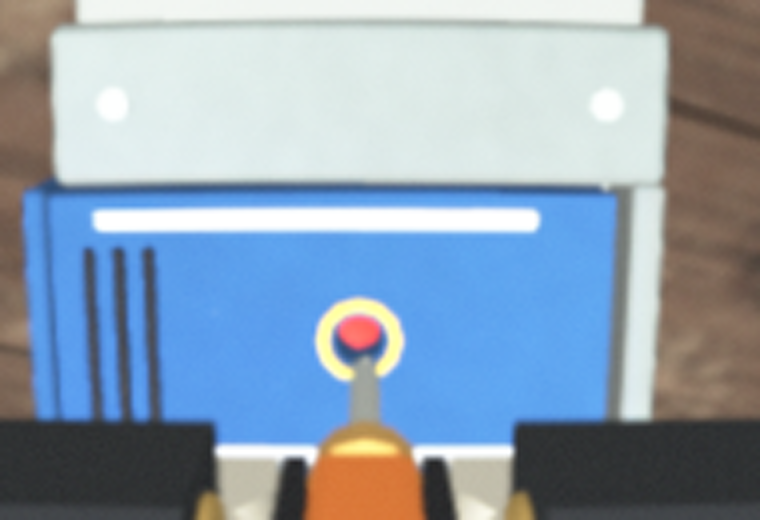

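View pics/side4.png

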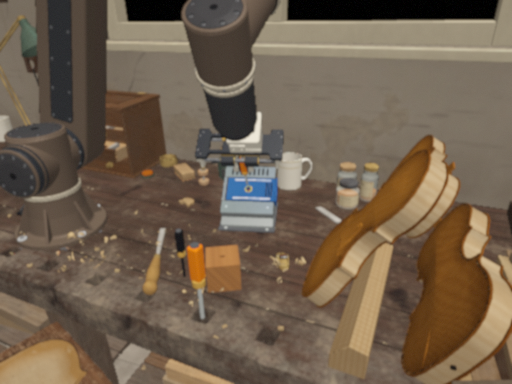

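```bash
python3 - <<'E'
from h import *
from rig import arm
c=json.load(open("pics/wrist4.json"))
from rig import imaging
cs=imaging.get_calibration("side");ct=imaging.get_calibration("top")
W=lambda x,y:((x+.5)/4-.5+160,(y+.5)/4-.5+110)
S=lambda x,y,a=165,b=130:((x+.5)/5-.5+a,(y+.5)/5-.5+b)
o=arm.observe();R=o["tool_rot"];p=o["tool_pos"]
rw=ray(c,*W(360,340),True)
B,e=tri([rw,ray(cs,*S(417,294)),ray(ct,*S(238,227,190,150))]);print("bore3",B.round(1),np.round(e,1))
tip=p+79.6*R[:,0]
u=proj(c,tip,True);print("tip",tip.round(1),"pred crop px",(np.array(u)-[160,110]+.5)*4-.5)
for L in(75,80,85):
  u=proj(c,p+L*R[:,0],True);print(L,(np.array(u)-[160,110]+.5)*4-.5)
u=proj(c,p+21.6*R[:,0],True);print("collar end",(np.array(u)-[160,110]+.5)*4-.5)
print("rel in tool frame", R.T@(B-tip))
for z in (89,91,93):
  b=onz(c,*W(360,340),z,True);print(z,b.round(1),(R.T@(b-tip)).round(2))
# stripe L in wrist
a=onz(c,*W(95,220),74,True);b=onz(c,*W(537,220),74,True);print(a,b,np.degrees(np.arctan2(*(a-b)[[1,0]])))
E
```

```text
bore3 [516.4 -32.5  90.8] [0.7 0.4 0.5]
tip [512.8 -45.4 111.7] pred crop px [365.78152787 377.2265879 ]
75 [365.79907716 383.62028537]
80 [365.78002981 376.68126326]
85 [365.76166863 370.00321847]
collar end [366.05725019 478.85277078]
rel in tool frame [24.88077464 -0.78571483 -0.95256794]
89 [517.2 -31.3  89. ] [27.12 -1.31 -0.9 ]
91 [516.7 -33.6  91. ] [24.12 -1.3  -1.69]
93 [516.1 -35.9  93. ] [21.13 -1.28 -2.48]
[570.73057266 -68.81747515  74.        ] [472.67652021 -46.12421666  74.        ] -13.030894480661301
```

```bash
python3 - <<'E'
from h import *
from rig import arm
c=json.load(open("pics/wrist4.json"))
o=arm.observe();R=o["tool_rot"];p=o["tool_pos"]
def pr(v):
  u=proj(c,p+R@np.array(v,float),True);return ((np.array(u)-[160,110]+.5)*4-.5).round(1)
for dz in(0,-2,-4): print(dz,"tip edge",pr([79.6,0,dz-3]),"collar bottom edge",pr([21.6,0,dz-9]),"collar top edge",pr([11.6,0,dz-9]),"handle end edge",pr([-42.4+0,0,dz-8]),"handle bottom",pr([11.6,0,dz-8]),pr([11.6,8,dz-8]))
t=cv2.imread("pics/wrist4.png")
cv2.imwrite("pics/wrist4d.png",cv2.resize(t[180:300,220:280],None,fx=8,fy=5,interpolation=cv2.INTER_CUBIC)[:, :])
cv2.imwrite("pics/wrist4e.png",cv2.resize(t[180:230,225:285],None,fx=12,fy=12,interpolation=cv2.INTER_CUBIC))
E
```

```text
0 tip edge [365.7 363.5] collar bottom edge [365.7 426.9] collar top edge [365.8 448.2] handle end edge [366.2 622.6] handle bottom [365.8 454.3] [418.  453.9]
-2 tip edge [365.6 354.3] collar bottom edge [365.7 415.1] collar top edge [365.7 435.9] handle end edge [366.1 606.8] handle bottom [365.8 442. ] [418.1 441.7]
-4 tip edge [365.6 345. ] collar bottom edge [365.6 403.3] collar top edge [365.6 423.5] handle end edge [366.  590.8] handle bottom [365.7 429.7] [418.2 429.3]
```

View pics/wrist4e.png

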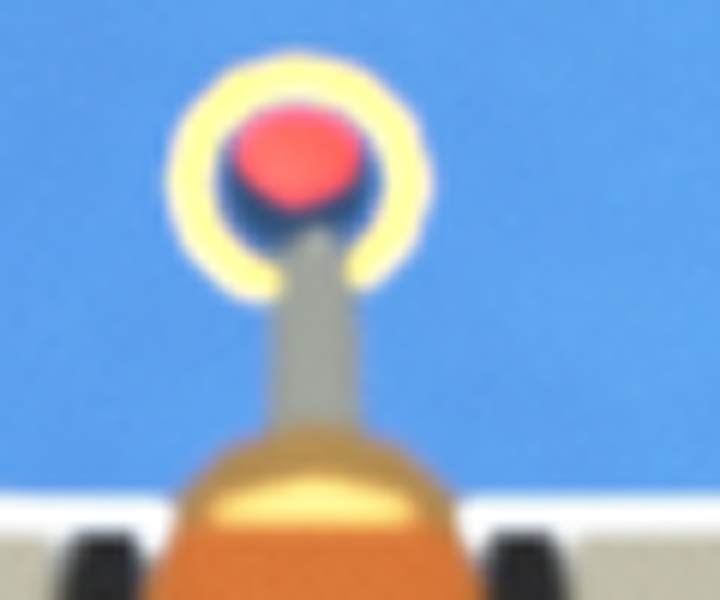

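Call:
drive_tool:
  moves:
    - {"wx": 0, "wy": 0, "wz": 0, "tx": 0.3, "ty": -0.048, "tz": -0.016, "grip": 1}
    - {"wx": 0, "wy": 0, "wz": 0, "tx": 0.3, "ty": 0, "tz": 0, "grip": 1}
    - {"wx": 0, "wy": 0, "wz": 0, "tx": 0, "ty": 0, "tz": 0, "grip": 1}
    - {"wx": 0, "wy": 0, "wz": 0, "tx": 0, "ty": 0, "tz": 0, "grip": 1}

```text
time: 6.9
tool_pos: [506.0, -82.3, 164.4]
tool_rot: [[0.122, -0.977, 0.175], [0.56, 0.214, 0.8], [-0.819, 0.0, 0.573]]
force: [0.5, -0.1, -0.6]
width: 15.6
```

```bash
python3 look.py 5 wrist side top; python3 - <<'E'
import cv2
t=cv2.imread("pics/wrist5.png")
cv2.imwrite("pics/wrist5e.png",cv2.resize(t[180:230,225:285],None,fx=12,fy=12,interpolation=cv2.INTER_CUBIC))
t=cv2.imread("pics/side5.png")
cv2.imwrite("pics/side5e.png",cv2.resize(t[130:240,190:310],None,fx=5,fy=5,interpolation=cv2.INTER_CUBIC))
from h import *
from rig import arm
c=json.load(open("pics/wrist5.json"))
o=arm.observe();R=o["tool_rot"];p=o["tool_pos"]
B=np.array([516.4,-32.5,90.8])
q=lambda P:((np.array(proj(c,P,True))-[225,180]+.5)*12-.5).round(1)
print("bore pred",q(B),"tip edge pred",q(p+R@[79.6,0,-3]),"rel",R.T@(B-p)-[79.6,0,0])
E
```

```text
6.9 [505.99 -82.29 164.4 ] [[0.1223, -0.9769, 0.1753], [0.5602, 0.2137, 0.8003], [-0.8193, 0.0004, 0.5734]] [-0.285  0.263 -0.186 -0.648 -1.246  0.322] [ 0.48 -0.1  -0.58] 15.614466164508164
bore pred [324.  209.6] tip edge pred [311.7 210.9] rel [10.475668    0.89620021 -0.22440301]
```

View pics/wrist5e.png

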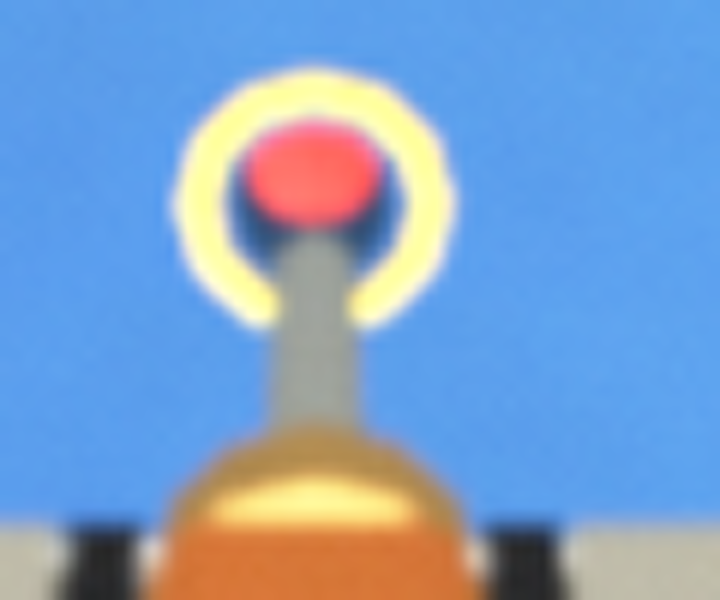

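View pics/side5e.png

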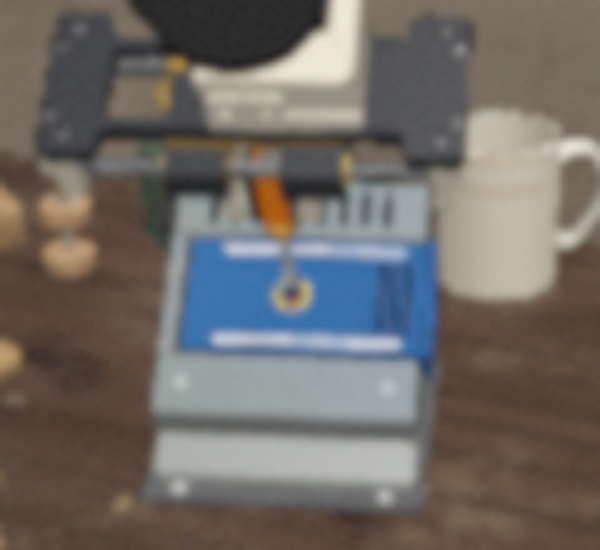

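Call:
drive_tool:
  moves:
    - {"wx": 0, "wy": 0, "wz": 0, "tx": 0.14, "ty": 0, "tz": -0.04, "grip": 1}
    - {"wx": 0, "wy": 0, "wz": 0, "tx": 0.12, "ty": 0, "tz": 0, "grip": 1}
    - {"wx": 0, "wy": 0, "wz": 0, "tx": 0, "ty": 0, "tz": 0, "grip": 1}
    - {"wx": 0, "wy": 0, "wz": 0, "tx": 0, "ty": 0, "tz": 0, "grip": 1}

```text
time: 7.45
tool_pos: [506.7, -80.2, 158.5]
tool_rot: [[0.123, -0.977, 0.176], [0.56, 0.215, 0.8], [-0.819, 0.0, 0.574]]
force: [0.2, -0.5, -1.0]
width: 16.0
```

```bash
python3 look.py 6 wrist side; python3 - <<'E'
import cv2
t=cv2.imread("pics/wrist6.png")
cv2.imwrite("pics/wrist6e.png",cv2.resize(t[180:230,225:285],None,fx=12,fy=12,interpolation=cv2.INTER_CUBIC))
t=cv2.imread("pics/side6.png")
cv2.imwrite("pics/side6e.png",cv2.resize(t[165:215,220:280],None,fx=12,fy=12,interpolation=cv2.INTER_CUBIC))
E
```

```text
7.45 [506.66 -80.17 158.51] [[0.1231, -0.9766, 0.1763], [0.5602, 0.2151, 0.8], [-0.8192, 0.0003, 0.5736]] [-0.282  0.269 -0.193 -0.652 -1.233  0.327] [ 0.19 -0.54 -0.97] 15.957430545262257
```

View pics/wrist6e.png

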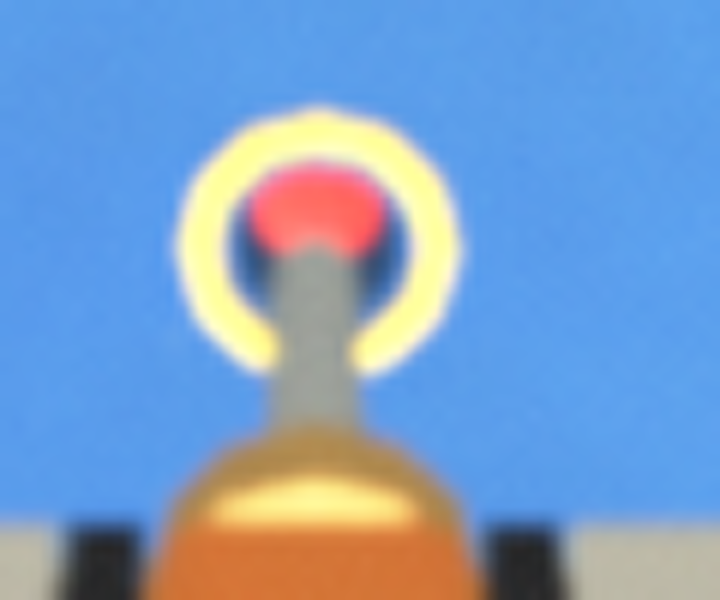

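View pics/side6e.png

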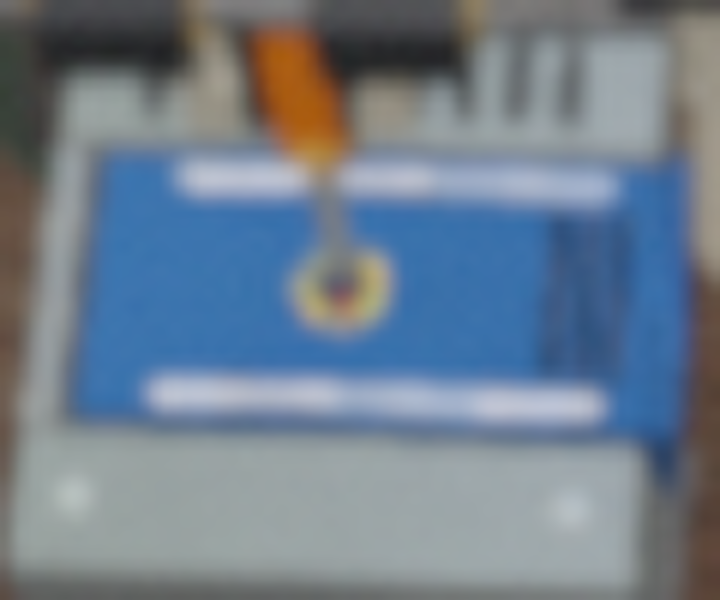

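Call:
drive_tool:
  moves:
    - {"wx": 0, "wy": 0, "wz": 0, "tx": 0, "ty": 0, "tz": -0.022, "grip": 1}
    - {"wx": 0, "wy": 0, "wz": 0, "tx": 0.16, "ty": 0, "tz": 0, "grip": 1}
    - {"wx": 0, "wy": 0, "wz": 0, "tx": 0.16, "ty": 0, "tz": 0, "grip": 1}
    - {"wx": 0, "wy": 0, "wz": 0, "tx": 0.12, "ty": 0, "tz": 0, "grip": 1}
    - {"wx": 0, "wy": 0, "wz": 0, "tx": 0, "ty": 0, "tz": 0, "grip": 1}

```text
time: 8.05
tool_pos: [507.7, -74.0, 148.8]
tool_rot: [[0.123, -0.977, 0.176], [0.561, 0.215, 0.8], [-0.819, 0.001, 0.574]]
force: [0.2, 0.1, -0.7]
width: 16.2
```

```bash
python3 look.py 7 wrist; python3 - <<'E'
import cv2
t=cv2.imread("pics/wrist7.png")
cv2.imwrite("pics/wrist7e.png",cv2.resize(t[180:230,225:285],None,fx=12,fy=12,interpolation=cv2.INTER_CUBIC))
E
```

```text
8.05 [507.75 -74.02 148.82] [[0.1225, -0.9767, 0.1765], [0.5605, 0.2148, 0.7998], [-0.819, 0.0009, 0.5737]] [-0.271  0.278 -0.205 -0.658 -1.212  0.332] [ 0.16  0.13 -0.68] 16.21353963235354
```

View pics/wrist7e.png

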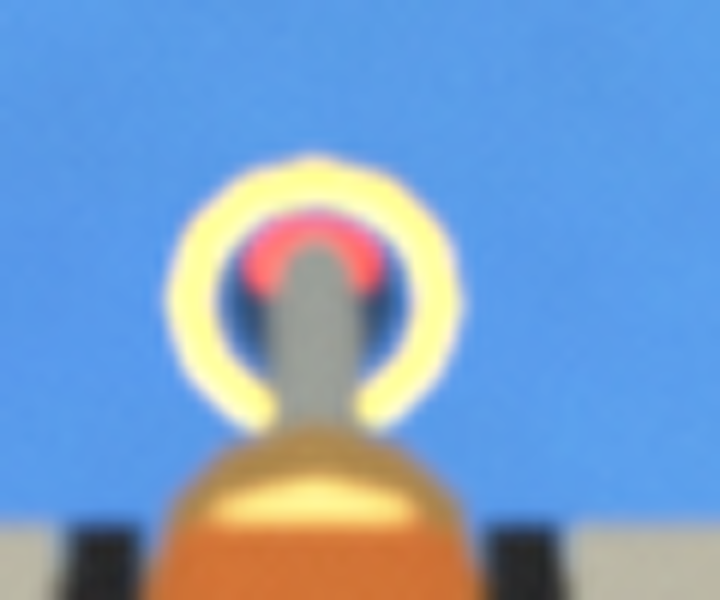

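Call:
drive_tool:
  moves:
    - {"wx": 0, "wy": 0, "wz": 0, "tx": 0.16, "ty": 0, "tz": 0, "grip": 1}
    - {"wx": 0, "wy": 0, "wz": 0, "tx": 0.12, "ty": 0, "tz": 0, "grip": 1}
    - {"wx": 0, "wy": 0, "wz": 0, "tx": 0, "ty": 0, "tz": 0, "grip": 1}

```text
time: 8.4
tool_pos: [508.9, -70.4, 143.5]
tool_rot: [[0.123, -0.977, 0.176], [0.56, 0.215, 0.8], [-0.819, -0.0, 0.573]]
force: [-0.0, -1.7, 1.4]
width: 15.7
```

Call:
drive_tool:
  moves:
    - {"wx": 0, "wy": 0, "wz": 0, "tx": 0.08, "ty": 0, "tz": 0, "grip": 1}
    - {"wx": 0, "wy": 0, "wz": 0, "tx": 0.06, "ty": 0, "tz": 0, "grip": 1}
    - {"wx": 0, "wy": 0, "wz": 0, "tx": 0, "ty": 0, "tz": 0, "grip": 1}

```text
time: 8.7
tool_pos: [509.4, -68.6, 140.8]
tool_rot: [[0.124, -0.977, 0.176], [0.56, 0.215, 0.8], [-0.819, -0.0, 0.573]]
force: [-0.7, -2.7, 3.3]
width: 15.7
```

```bash
python3 look.py 8 wrist; python3 - <<'E'
import cv2
t=cv2.imread("pics/wrist8.png")
cv2.imwrite("pics/wrist8e.png",cv2.resize(t[180:230,225:285],None,fx=12,fy=12,interpolation=cv2.INTER_CUBIC))
from rig import arm
import numpy as np
o=arm.observe(); R=o["tool_rot"]; print(R.T@o["force"], R.T@o["tool_pos"], R.T@np.array([507.75,-74.02,148.82]))
E
```

```text
8.7 [509.36 -68.65 140.84] [[0.1236, -0.9766, 0.1759], [0.56, 0.215, 0.8001], [-0.8193, -0.0004, 0.5734]] [-0.262  0.285 -0.214 -0.664 -1.192  0.337] [-0.69 -2.72  3.29] 15.669552866694682
[-4.02256406  0.20997076  0.50059379] [ -90.9462017  -512.26780299  115.44210935] [-100.63446544 -511.84533243  115.42735954]
```

View pics/wrist8e.png

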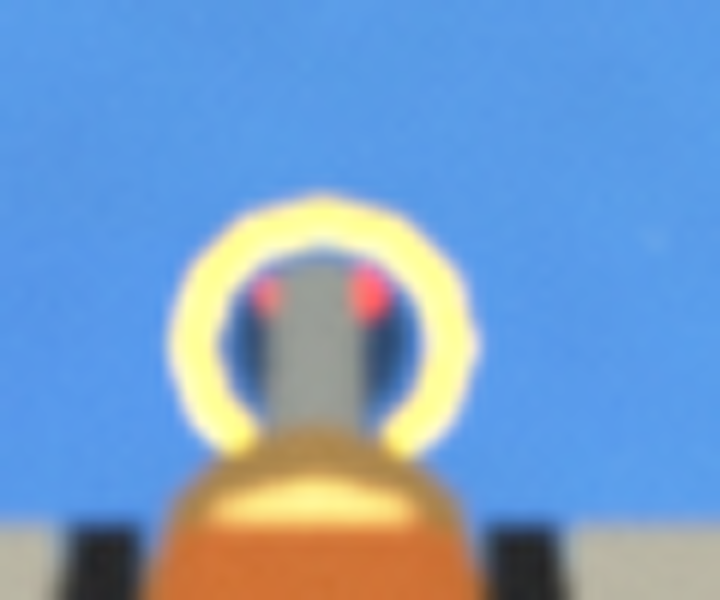

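Call:
drive_tool:
  moves:
    - {"wx": 0, "wy": 0, "wz": 0, "tx": 0.07, "ty": 0, "tz": 0, "grip": 1}
    - {"wx": 0, "wy": 0, "wz": 0, "tx": 0.07, "ty": 0, "tz": 0, "grip": 1}
    - {"wx": 0, "wy": 0, "wz": 0, "tx": 0, "ty": 0, "tz": 0, "grip": 1}
    - {"wx": 0, "wy": 0, "wz": 0, "tx": 0, "ty": 0, "tz": 0, "grip": 1}

```text
time: 9.15
tool_pos: [509.8, -66.8, 138.0]
tool_rot: [[0.124, -0.977, 0.176], [0.56, 0.215, 0.8], [-0.819, -0.0, 0.573]]
force: [-1.0, -3.0, 4.5]
width: 15.7
```

```bash
cat > st.py <<'E'
from rig import arm
o=arm.observe(); R=o["tool_rot"]; print(o["time"],"F tool",(R.T@o["force"]).round(2),"pos tool",(R.T@o["tool_pos"]).round(2))
E
python3 st.py
```

```text
9.15 F tool [-5.51  0.29  0.06] pos tool [ -87.4 -512.3  115.4]
```

Call:
drive_tool:
  moves:
    - {"wx": 0, "wy": 0, "wz": 0, "tx": 0.07, "ty": 0, "tz": 0, "grip": 1}
    - {"wx": 0, "wy": 0, "wz": 0, "tx": 0, "ty": 0, "tz": 0, "grip": 1}
    - {"wx": 0, "wy": 0, "wz": 0, "tx": 0, "ty": 0, "tz": 0, "grip": 1}

```text
time: 9.45
tool_pos: [510.7, -66.7, 137.7]
tool_rot: [[0.125, -0.977, 0.175], [0.559, 0.215, 0.801], [-0.82, -0.003, 0.573]]
force: [-2.9, -7.8, 11.4]
width: 15.8
```

```bash
python3 st.py
```

```text
9.45 F tool [-14.07   1.09  -0.17] pos tool [ -86.19 -513.49  114.55]
```

Call:
drive_tool:
  moves:
    - {"wx": 0, "wy": 0, "wz": 0, "tx": 0.05, "ty": 0, "tz": 0, "grip": 1}
    - {"wx": 0, "wy": 0, "wz": 0, "tx": 0, "ty": 0, "tz": 0, "grip": 1}
    - {"wx": 0, "wy": 0, "wz": 0, "tx": 0, "ty": 0, "tz": 0, "grip": 1}

```text
time: 9.75
tool_pos: [511.4, -66.8, 137.4]
tool_rot: [[0.127, -0.977, 0.174], [0.558, 0.215, 0.802], [-0.82, -0.005, 0.572]]
force: [-4.2, -10.5, 17.7]
width: 16.0
```

```bash
python3 st.py
```

```text
9.75 F tool [-20.92   1.79   1.03] pos tool [ -85.27 -514.46  113.88]
```

Call:
drive_tool:
  moves:
    - {"wx": 0, "wy": 0, "wz": 0, "tx": -0.03, "ty": 0, "tz": 0, "grip": 1}
    - {"wx": 0, "wy": 0, "wz": 0, "tx": 0, "ty": -0.1, "tz": 0, "grip": 1}
    - {"wx": 0, "wy": 0, "wz": 0, "tx": 0, "ty": -0.1, "tz": 0, "grip": 1}

```text
time: 10.05
tool_pos: [515.7, -67.8, 137.6]
tool_rot: [[0.125, -0.977, 0.174], [0.558, 0.215, 0.801], [-0.82, -0.003, 0.572]]
force: [-3.6, -8.8, 14.1]
width: 15.7
```

```bash
python3 st.py
```

```text
10.05 F tool [-16.92   1.55   0.37] pos tool [ -85.97 -518.67  114.3 ]
```

Call:
drive_tool:
  moves:
    - {"wx": 0, "wy": 0, "wz": 0, "tx": -0.01, "ty": -0.15, "tz": 0, "grip": 1}
    - {"wx": 0, "wy": 0, "wz": 0, "tx": 0, "ty": -0.2, "tz": 0, "grip": 1}
    - {"wx": 0, "wy": 0, "wz": 0, "tx": 0, "ty": -0.2, "tz": 0, "grip": 1}

```text
time: 10.35
tool_pos: [529.0, -70.8, 137.6]
tool_rot: [[0.125, -0.977, 0.175], [0.559, 0.215, 0.801], [-0.82, -0.003, 0.572]]
force: [-3.3, -8.6, 13.4]
width: 15.7
```

```bash
python3 st.py; python3 look.py 9 wrist side
```

```text
10.35 F tool [-16.17   1.37   0.2 ] pos tool [ -86.27 -532.25  114.34]
10.35 [529.01 -70.85 137.61] [[0.125, -0.9767, 0.1746], [0.5586, 0.2147, 0.8012], [-0.82, -0.0027, 0.5724]] [-0.255  0.313 -0.181 -0.664 -1.191  0.33 ] [-3.32 -8.58 13.37] 15.687606717766988
```

View pics/wrist9.png

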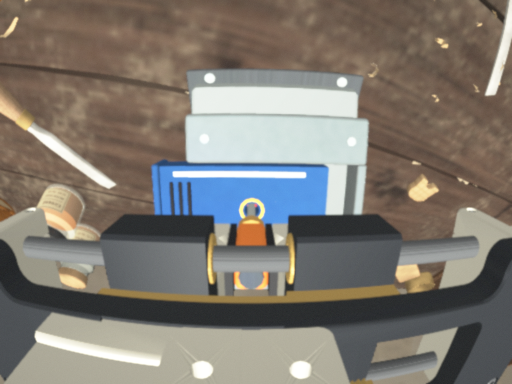

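Call:
drive_tool:
  moves:
    - {"wx": 0, "wy": 0, "wz": 0, "tx": -0.01, "ty": -0.2, "tz": 0, "grip": 1}
    - {"wx": 0, "wy": 0, "wz": 0, "tx": 0, "ty": -0.2, "tz": 0, "grip": 1}
    - {"wx": 0, "wy": 0, "wz": 0, "tx": 0, "ty": -0.2, "tz": 0, "grip": 1}
    - {"wx": 0, "wy": 0, "wz": 0, "tx": 0, "ty": -0.2, "tz": 0, "grip": 1}

```text
time: 10.85
tool_pos: [548.4, -75.3, 137.7]
tool_rot: [[0.125, -0.977, 0.175], [0.559, 0.215, 0.801], [-0.82, -0.002, 0.572]]
force: [-3.8, -7.0, 11.7]
width: 16.2
```

```bash
python3 st.py
```

```text
10.85 F tool [-13.98   2.2    0.4 ] pos tool [ -86.48 -552.13  114.35]
```

Call:
drive_tool:
  moves:
    - {"wx": 0, "wy": 0, "wz": 0, "tx": 0, "ty": -0.1, "tz": 0, "grip": 1}
    - {"wx": 0, "wy": 0, "wz": 0, "tx": 0, "ty": -0.1, "tz": 0, "grip": 1}
    - {"wx": 0, "wy": 0, "wz": 0, "tx": 0, "ty": -0.06, "tz": 0, "grip": 1}
    - {"wx": 0, "wy": 0, "wz": 0, "tx": 0, "ty": 0, "tz": 0, "grip": 1}

```text
time: 11.25
tool_pos: [555.0, -76.8, 137.7]
tool_rot: [[0.125, -0.977, 0.175], [0.558, 0.215, 0.801], [-0.82, -0.003, 0.572]]
force: [-2.4, -8.1, 13.0]
width: 15.9
```

```bash
python3 st.py; python3 look.py 10 wrist side top
```

```text
11.25 F tool [-15.5    0.53   0.56] pos tool [ -86.21 -558.92  114.25]
11.25 [555.   -76.75 137.68] [[0.1253, -0.9766, 0.1747], [0.5584, 0.215, 0.8012], [-0.82, -0.0029, 0.5723]] [-0.253  0.348 -0.127 -0.66  -1.204  0.316] [-2.36 -8.1  13.03] 15.855838602081791
```

View pics/wrist10.png

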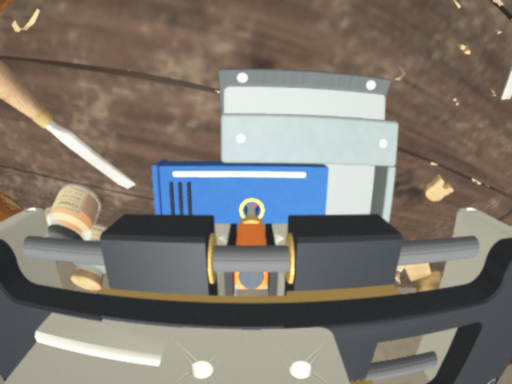

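Call:
drive_tool:
  moves:
    - {"wx": 0, "wy": 0, "wz": 0, "tx": 0, "ty": -0.08, "tz": 0, "grip": 1}
    - {"wx": 0, "wy": 0, "wz": 0, "tx": 0, "ty": -0.06, "tz": 0, "grip": 1}
    - {"wx": 0, "wy": 0, "wz": 0, "tx": 0, "ty": 0, "tz": 0, "grip": 1}

```text
time: 11.7
tool_pos: [558.3, -77.5, 137.7]
tool_rot: [[0.125, -0.977, 0.175], [0.558, 0.215, 0.801], [-0.82, -0.003, 0.572]]
force: [-2.8, -7.6, 11.8]
width: 15.5
```

```bash
python3 st.py
```

```text
11.7 F tool [-14.33   1.09   0.17] pos tool [ -86.27 -562.34  114.22]
```

Call:
drive_tool:
  moves:
    - {"wx": 0, "wy": 0, "wz": 0, "tx": 0, "ty": -0.05, "tz": 0, "grip": 1}
    - {"wx": 0, "wy": 0, "wz": 0, "tx": 0, "ty": -0.03, "tz": 0, "grip": 1}
    - {"wx": 0, "wy": 0, "wz": 0, "tx": 0, "ty": 0, "tz": 0, "grip": 1}

```text
time: 12.0
tool_pos: [560.2, -78.0, 137.7]
tool_rot: [[0.125, -0.977, 0.175], [0.558, 0.215, 0.801], [-0.82, -0.003, 0.572]]
force: [-3.9, -7.5, 11.7]
width: 15.6
```

```bash
python3 st.py
```

```text
12.0 F tool [-14.23   2.2    0.02] pos tool [ -86.3  -564.28  114.24]
```

Call:
drive_tool:
  moves:
    - {"wx": 0, "wy": 0, "wz": 0, "tx": 0, "ty": -0.05, "tz": 0, "grip": 1}
    - {"wx": 0, "wy": 0, "wz": 0, "tx": 0, "ty": -0.03, "tz": 0, "grip": 1}
    - {"wx": 0, "wy": 0, "wz": 0, "tx": 0, "ty": 0, "tz": 0, "grip": 1}

```text
time: 12.3
tool_pos: [560.9, -78.1, 137.6]
tool_rot: [[0.123, -0.977, 0.175], [0.559, 0.214, 0.801], [-0.82, -0.001, 0.572]]
force: [-6.1, -7.6, 14.4]
width: 15.8
```

```bash
python3 st.py
```

```text
12.3 F tool [-16.83   4.34   1.13] pos tool [ -87.59 -564.76  114.39]
```

Call:
drive_tool:
  moves:
    - {"wx": 0, "wy": 0, "wz": 0, "tx": -0.16, "ty": 0, "tz": 0, "grip": 1}
    - {"wx": 0, "wy": 0, "wz": 0, "tx": -0.3, "ty": 0.06, "tz": 0, "grip": 1}
    - {"wx": 0, "wy": 0, "wz": 0, "tx": -0.5, "ty": 0, "tz": 0, "grip": 1}
    - {"wx": 0, "wy": 0, "wz": 0, "tx": -0.8, "ty": 0, "tz": 0, "grip": 1}
    - {"wx": 0, "wy": 0, "wz": 0, "tx": 0, "ty": 0, "tz": 0, "grip": 1}

```text
time: 12.8
tool_pos: [555.3, -102.7, 174.4]
tool_rot: [[0.126, -0.976, 0.175], [0.559, 0.216, 0.801], [-0.82, -0.003, 0.573]]
force: [1.5, 0.2, -0.7]
width: 15.7
```

```bash
python3 st.py;  python3 look.py 11 wrist side top; python3 - <<'E'
import cv2
t=cv2.imread("pics/wrist11.png")
cv2.imwrite("pics/wrist11c.png",cv2.resize(t[90:240,150:400],None,fx=3,fy=3,interpolation=cv2.INTER_CUBIC))
t=cv2.imread("pics/side11.png")
cv2.imwrite("pics/side11c.png",cv2.resize(t[130:240,190:310],None,fx=5,fy=5,interpolation=cv2.INTER_CUBIC))
E
```

```text
12.8 F tool [ 0.86 -1.42  0.07] pos tool [-130.43 -564.93  114.87]
12.8 [ 555.33 -102.7   174.42] [[0.1259, -0.9765, 0.175], [0.5589, 0.2156, 0.8008], [-0.8197, -0.003, 0.5729]] [-0.293  0.327 -0.07  -0.637 -1.288  0.296] [ 1.5   0.23 -0.67] 15.702199489675776
```

View pics/wrist11c.png

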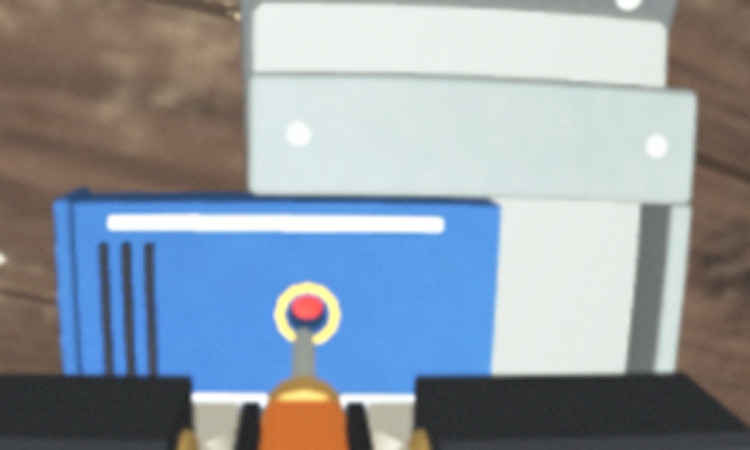

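View pics/side11c.png

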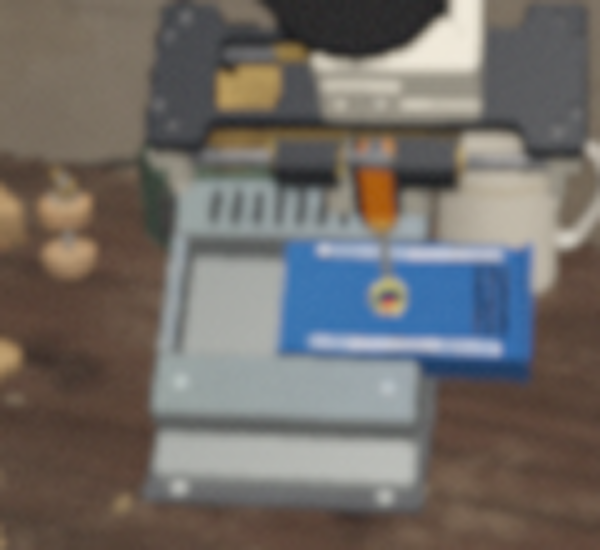

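```bash
python3 - <<'E'
from h import *
from rig import imaging
cs=imaging.get_calibration("side")
a=onz(cs,248.0,188.4,90.8); b=onz(cs,(388.5)/5-.5+190,(296.5)/5-.5+130,90.8)
print(a,b,np.linalg.norm(b-a))
c=json.load(open("pics/wrist11.json"));b2=onz(c,(307.5)/3-.5+150,(313.5)/3-.5+90,90.8,True);print(b2,np.linalg.norm(b2[:2]-[516.4,-32.5]))
E
```

```text
[516.50197571 -31.46445332  90.8       ] [567.50944409 -41.97274068  90.8       ] 52.07865142091714
[567.38030355 -45.3334438   90.8       ] 52.570796362586414
```

Call:
drive_tool:
  moves:
    - {"wx": 0, "wy": 0.875, "wz": 0, "tx": -0.6, "ty": 0, "tz": 0, "grip": 1}
    - {"wx": 0, "wy": 0.875, "wz": 0, "tx": 0, "ty": 0, "tz": 0, "grip": 1}
    - {"wx": 0, "wy": 0.875, "wz": 0, "tx": 0, "ty": 0, "tz": 0, "grip": 1}
    - {"wx": 0, "wy": 0.875, "wz": 0, "tx": 0, "ty": 0, "tz": 0, "grip": 1}
    - {"wx": 0, "wy": 0.875, "wz": 0, "tx": 0, "ty": 0, "tz": 0, "grip": 1}

```text
time: 13.45
tool_pos: [553.0, -108.8, 185.0]
tool_rot: [[0.001, -0.977, 0.214], [-0.004, 0.214, 0.977], [-1.0, -0.002, -0.004]]
force: [0.5, 0.1, -0.9]
width: 15.6
```

Call:
drive_tool:
  moves:
    - {"wx": -0.775, "wy": 0, "wz": 0, "tx": 0, "ty": 0, "tz": 0, "grip": 1}
    - {"wx": -0.775, "wy": 0, "wz": 0, "tx": 0, "ty": 0, "tz": 0, "grip": 1}
    - {"wx": 0, "wy": 0, "wz": 0, "tx": 0, "ty": 0, "tz": 0, "grip": 1}

```text
time: 13.75
tool_pos: [552.1, -108.5, 183.8]
tool_rot: [[-0.002, -1.0, -0.003], [0.0, -0.003, 1.0], [-1.0, 0.002, 0.0]]
force: [0.5, 0.1, -0.9]
width: 15.5
```

```bash
python3 look.py 12
```

```text
13.75 [ 552.14 -108.55  183.77] [[-0.0017, -1.0, -0.0028], [0.0004, -0.0028, 1.0], [-1.0, 0.0017, 0.0004]] [ 1.530e-01  2.090e-01 -2.990e-01 -1.000e-03 -1.065e+00 -1.500e-01] [ 0.46  0.09 -0.9 ] 15.546056909358034
```

Call:
drive_tool:
  moves:
    - {"wx": 0, "wy": 0, "wz": 0, "tx": 0, "ty": 0.59, "tz": -0.916, "grip": 1}
    - {"wx": 0, "wy": 0, "wz": 0, "tx": 0, "ty": 0.59, "tz": -0.916, "grip": 1}
    - {"wx": 0, "wy": 0, "wz": 0, "tx": 0, "ty": 0.59, "tz": -0.916, "grip": 1}
    - {"wx": 0, "wy": 0, "wz": 0, "tx": 0, "ty": 0.59, "tz": -0.916, "grip": 1}
    - {"wx": 0, "wy": 0, "wz": 0, "tx": 0, "ty": 0.59, "tz": -0.916, "grip": 1}

```text
time: 14.25
tool_pos: [477.9, -224.9, 184.3]
tool_rot: [[-0.001, -1.0, 0.004], [0.001, 0.004, 1.0], [-1.0, 0.001, 0.001]]
force: [0.6, -0.6, -1.6]
width: 15.9
```

Call:
drive_tool:
  moves:
    - {"wx": 0, "wy": 0, "wz": 0, "tx": 0, "ty": 0.59, "tz": -0.916, "grip": 1}
    - {"wx": 0, "wy": 0, "wz": 0, "tx": 0, "ty": 0.59, "tz": -0.916, "grip": 1}
    - {"wx": 0, "wy": 0, "wz": 0, "tx": 0, "ty": 0.59, "tz": -0.916, "grip": 1}
    - {"wx": 0, "wy": 0, "wz": 0, "tx": 0, "ty": 0, "tz": 0, "grip": 1}
    - {"wx": 0, "wy": 0, "wz": 0, "tx": 0, "ty": 0, "tz": 0, "grip": 1}

```text
time: 14.75
tool_pos: [434.0, -293.2, 184.4]
tool_rot: [[-0.0, -1.0, 0.005], [0.001, 0.005, 1.0], [-1.0, 0.0, 0.001]]
force: [0.6, -0.5, -0.6]
width: 15.8
```

Call:
drive_tool:
  moves:
    - {"wx": 0, "wy": 0, "wz": 0, "tx": 0, "ty": 0, "tz": 0, "grip": 1}

```text
time: 14.85
tool_pos: [434.7, -292.6, 184.5]
tool_rot: [[-0.0, -1.0, 0.002], [0.0, 0.002, 1.0], [-1.0, 0.0, 0.0]]
force: [-0.4, 0.1, -0.8]
width: 16.1
```

```bash
python3 look.py 13 wrist; python3 - <<'E'
import cv2
t=cv2.imread("pics/wrist13.png")
cv2.imwrite("pics/wrist13c.png",cv2.resize(t[130:235,200:310],None,fx=6,fy=6,interpolation=cv2.INTER_CUBIC))
E
```

```text
14.85 [ 434.75 -292.55  184.51] [[-0.0002, -1.0, 0.002], [0.0003, 0.002, 1.0], [-1.0, 0.0002, 0.0003]] [-0.218  0.144 -0.379 -0.    -1.048  0.216] [-0.42  0.1  -0.77] 16.05552365962463
```

View pics/wrist13c.png

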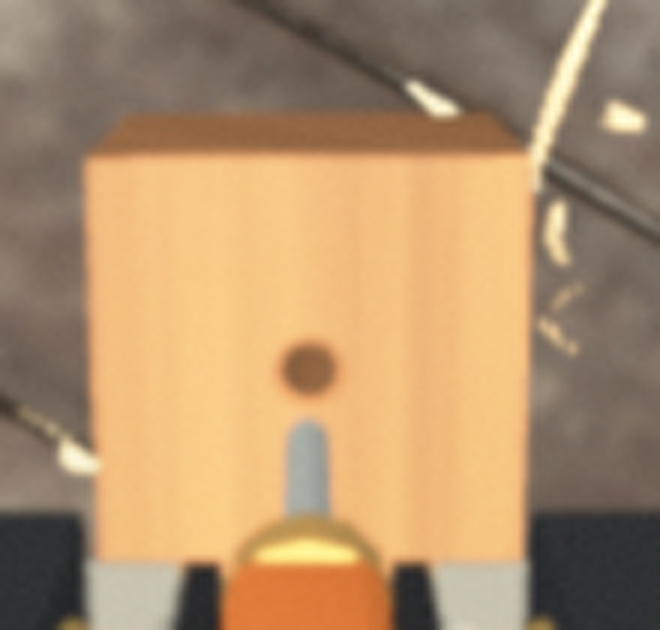

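```bash
python3 - <<'E'
from h import *
from rig import arm
c=json.load(open("pics/wrist13.json"))
o=arm.observe();R=o["tool_rot"];p=o["tool_pos"]
W=lambda x,y:((x+.5)/6-.5+200,(y+.5)/6-.5+130)
h=onz(c,*W(308,367),66,True);print("hole",h,"rel TCP",R.T@(h-p))
q=lambda v:((np.array(proj(c,p+R@np.array(v,float),True))-[200,130]+.5)*6-.5).round(1)
print("tip edge",q([79.6,0,-3]),"tip c",q([79.6,0,0]),"axis@hole",q([p[2]-66,0,0]),"collar edge",q([21.6,0,-9]))
for dz in(-2,-1): print(dz,"tip edge",q([79.6,0,dz-3]),"axis@hole",q([p[2]-66,0,dz]))
P=np.array([onz(c,*W(*s),66,True) for s in [(85,155),(530,155),(527,562),(97,562)]]);print(P.round(1),P.mean(0))
E
```

```text
hole [ 434.50556634 -292.28282339   66.        ] rel TCP [1.18578854e+02 3.98966214e-01 7.41492441e-02]
tip edge [305.3 414. ] tip c [305.4 434.7] axis@hole [305.5 366.6] collar edge [304.9 506.1]
-2 tip edge [305.3 400.1] axis@hole [305.5 354.4]
-1 tip edge [305.3 407. ] axis@hole [305.5 360.5]
[[ 469.5 -326.8   66. ]
 [ 399.5 -326.6   66. ]
 [ 398.1 -258.7   66. ]
 [ 469.7 -258.9   66. ]] [ 434.20284345 -292.75266974   66.        ]
```

Call:
drive_tool:
  moves:
    - {"wx": 0, "wy": 0, "wz": 0, "tx": 0.6, "ty": 0, "tz": 0, "grip": 1}
    - {"wx": 0, "wy": 0, "wz": 0, "tx": 0.6, "ty": 0, "tz": 0, "grip": 1}
    - {"wx": 0, "wy": 0, "wz": 0, "tx": 0.16, "ty": 0, "tz": 0, "grip": 1}
    - {"wx": 0, "wy": 0, "wz": 0, "tx": 0, "ty": 0, "tz": 0, "grip": 1}
    - {"wx": 0, "wy": 0, "wz": 0, "tx": 0, "ty": 0, "tz": 0, "grip": 1}

```text
time: 15.4
tool_pos: [435.2, -292.7, 151.3]
tool_rot: [[0.001, -1.0, -0.0], [-0.0, -0.0, 1.0], [-1.0, -0.001, -0.0]]
force: [0.1, 0.1, 0.0]
width: 15.9
```

```bash
python3 look.py 14 wrist; python3 - <<'E'
import cv2
t=cv2.imread("pics/wrist14.png")
cv2.imwrite("pics/wrist14c.png",cv2.resize(t[180:230,225:285],None,fx=12,fy=12,interpolation=cv2.INTER_CUBIC))
E
```

```text
15.4 [ 435.2  -292.74  151.31] [[0.0005, -1.0, -0.0002], [-0.0004, -0.0002, 1.0], [-1.0, -0.0005, -0.0004]] [-0.218  0.176 -0.424  0.    -0.97   0.218] [0.14 0.11 0.04] 15.943942831334954
```

View pics/wrist14c.png

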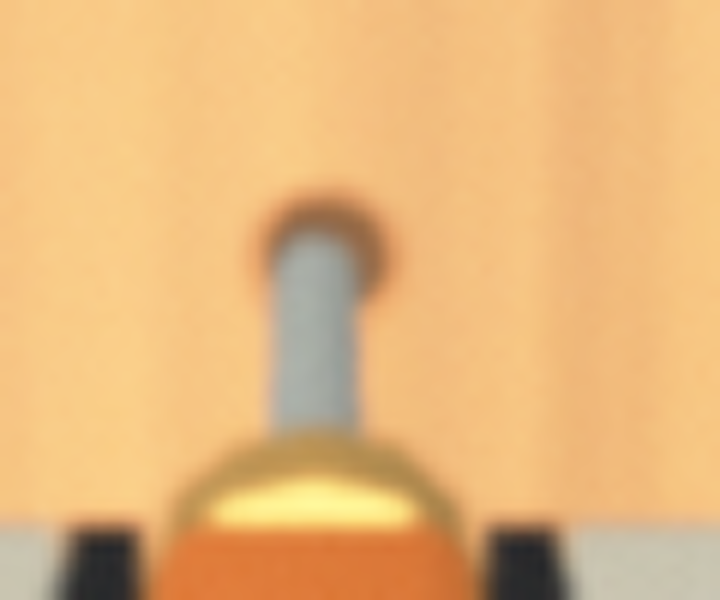

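Call:
drive_tool:
  moves:
    - {"wx": 0, "wy": 0, "wz": 0, "tx": 0, "ty": 0.03, "tz": 0, "grip": 1}
    - {"wx": 0, "wy": 0, "wz": 0, "tx": 0.2, "ty": 0, "tz": 0, "grip": 1}
    - {"wx": 0, "wy": 0, "wz": 0, "tx": 0.2, "ty": 0, "tz": 0, "grip": 1}
    - {"wx": 0, "wy": 0, "wz": 0, "tx": 0.2, "ty": 0, "tz": 0, "grip": 1}
    - {"wx": 0, "wy": 0, "wz": 0, "tx": 0, "ty": 0, "tz": 0, "grip": 1}

```text
time: 15.95
tool_pos: [433.3, -292.6, 134.7]
tool_rot: [[-0.002, -1.0, 0.001], [0.001, 0.001, 1.0], [-1.0, 0.002, 0.001]]
force: [-0.2, 0.2, -1.4]
width: 16.0
```

```bash
python3 look.py 15
```

```text
15.95 [ 433.27 -292.64  134.73] [[-0.0016, -1.0, 0.0006], [0.0006, 0.0006, 1.0], [-1.0, 0.0016, 0.0006]] [-0.219  0.192 -0.447 -0.    -0.933  0.218] [-0.21  0.18 -1.38] 15.983448030032443
```

Call:
drive_tool:
  moves:
    - {"wx": 0, "wy": 0, "wz": 0, "tx": 0.32, "ty": 0, "tz": 0, "grip": 1}
    - {"wx": 0, "wy": 0, "wz": 0, "tx": 0.32, "ty": 0, "tz": 0, "grip": 1}
    - {"wx": 0, "wy": 0, "wz": 0, "tx": 0.32, "ty": 0, "tz": 0, "grip": 1}
    - {"wx": 0, "wy": 0, "wz": 0, "tx": 0.32, "ty": 0, "tz": 0, "grip": 1}
    - {"wx": 0, "wy": 0, "wz": 0, "tx": 0.32, "ty": 0, "tz": 0, "grip": 1}

```text
time: 16.45
tool_pos: [433.8, -292.8, 94.9]
tool_rot: [[-0.0, -1.0, 0.0], [0.0, 0.0, 1.0], [-1.0, 0.0, 0.0]]
force: [0.2, 0.7, -0.5]
width: 16.0
```

Call:
drive_tool:
  moves:
    - {"wx": 0, "wy": 0, "wz": 0, "tx": 0.1, "ty": 0, "tz": 0, "grip": 1}
    - {"wx": 0, "wy": 0, "wz": 0, "tx": 0, "ty": 0, "tz": 0, "grip": 1}
    - {"wx": 0, "wy": 0, "wz": 0, "tx": 0, "ty": 0, "tz": 0, "grip": 1}

```text
time: 16.75
tool_pos: [434.1, -292.9, 93.4]
tool_rot: [[0.0, -1.0, 0.0], [-0.0, 0.0, 1.0], [-1.0, -0.0, -0.0]]
force: [-0.8, -0.5, 0.0]
width: 15.6
```

Remaining ~5.8 mm; lower slowly until the collar bears.

Call:
drive_tool:
  moves:
    - {"wx": 0, "wy": 0, "wz": 0, "tx": 0.1, "ty": 0, "tz": 0, "grip": 1}
    - {"wx": 0, "wy": 0, "wz": 0, "tx": 0.08, "ty": 0, "tz": 0, "grip": 1}
    - {"wx": 0, "wy": 0, "wz": 0, "tx": 0, "ty": 0, "tz": 0, "grip": 1}

```text
time: 17.05
tool_pos: [433.8, -292.8, 88.6]
tool_rot: [[-0.0, -1.0, 0.0], [0.0, 0.0, 1.0], [-1.0, 0.0, 0.0]]
force: [-0.7, -0.1, -0.4]
width: 15.6
```

Call:
drive_tool:
  moves:
    - {"wx": 0, "wy": 0, "wz": 0, "tx": 0.05, "ty": 0, "tz": 0, "grip": 1}
    - {"wx": 0, "wy": 0, "wz": 0, "tx": 0, "ty": 0, "tz": 0, "grip": 1}
    - {"wx": 0, "wy": 0, "wz": 0, "tx": 0, "ty": 0, "tz": 0, "grip": 1}

```text
time: 17.35
tool_pos: [434.0, -292.9, 87.6]
tool_rot: [[0.0, -1.0, 0.0], [-0.0, 0.0, 1.0], [-1.0, -0.0, -0.0]]
force: [-0.2, 0.6, 0.1]
width: 16.0
```

Call:
drive_tool:
  moves:
    - {"wx": 0, "wy": 0, "wz": 0, "tx": 0.04, "ty": 0, "tz": 0, "grip": 1}
    - {"wx": 0, "wy": 0, "wz": 0, "tx": 0, "ty": 0, "tz": 0, "grip": 1}
    - {"wx": 0, "wy": 0, "wz": 0, "tx": 0, "ty": 0, "tz": 0, "grip": 1}

```text
time: 17.65
tool_pos: [434.0, -292.9, 87.5]
tool_rot: [[0.001, -1.0, -0.0], [-0.0, -0.0, 1.0], [-1.0, -0.001, -0.0]]
force: [-2.5, 2.2, 10.6]
width: 15.8
```

```bash
python3 look.py 16 side; python3 - <<'E'
import cv2
t=cv2.imread("pics/side16.png")
cv2.imwrite("pics/side16c.png",cv2.resize(t[205:300,165:265],None,fx=6,fy=6,interpolation=cv2.INTER_CUBIC))
E
```

```text
17.65 [ 434.04 -292.94   87.54] [[0.0005, -1.0, -0.0001], [-0.0005, -0.0001, 1.0], [-1.0, -0.0005, -0.0005]] [-0.218  0.249 -0.502  0.    -0.819  0.218] [-2.54  2.23 10.64] 15.840352831585344
```

View pics/side16c.png

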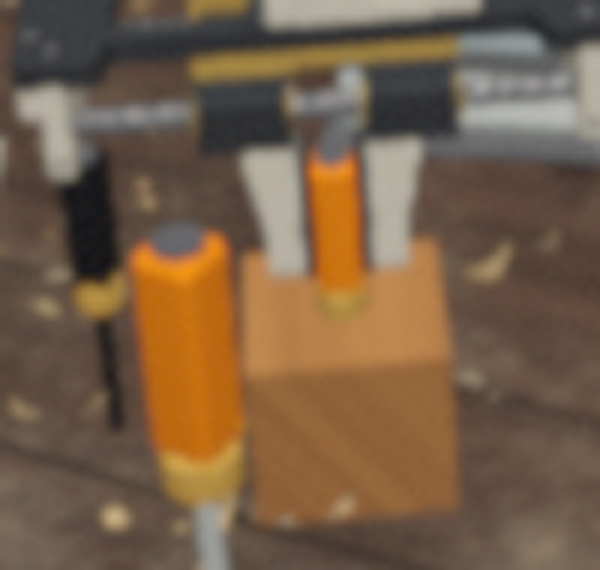

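Call:
drive_tool:
  moves:
    - {"wx": 0, "wy": 0, "wz": 0, "tx": -0.03, "ty": 0, "tz": 0, "grip": 1}
    - {"wx": 0, "wy": 0, "wz": 0, "tx": 0, "ty": 0, "tz": 0, "grip": 0.4}
    - {"wx": 0, "wy": 0, "wz": 0, "tx": 0, "ty": 0, "tz": 0, "grip": 0.4}
    - {"wx": 0, "wy": 0, "wz": 0, "tx": 0, "ty": 0, "tz": 0, "grip": 0.4}
    - {"wx": 0, "wy": 0, "wz": 0, "tx": 0, "ty": 0, "tz": 0, "grip": 0.4}

```text
time: 18.2
tool_pos: [433.8, -292.8, 87.1]
tool_rot: [[-0.0, -1.0, 0.0], [0.0, 0.0, 1.0], [-1.0, 0.0, 0.0]]
force: [-0.6, -0.5, -0.1]
width: 42.1
```

Call:
drive_tool:
  moves:
    - {"wx": 0, "wy": 0, "wz": 0, "tx": -0.2, "ty": 0, "tz": 0, "grip": 0.4}
    - {"wx": 0, "wy": 0, "wz": 0, "tx": -0.6, "ty": 0, "tz": 0, "grip": 0.4}
    - {"wx": 0, "wy": 0, "wz": 0, "tx": -1, "ty": 0, "tz": 0, "grip": 0.4}
    - {"wx": 0, "wy": 0, "wz": 0, "tx": -1, "ty": 0, "tz": 0, "grip": 0.4}
    - {"wx": 0, "wy": 0, "wz": 0, "tx": -1, "ty": 0, "tz": 0, "grip": 0.4}

```text
time: 18.7
tool_pos: [433.8, -292.8, 183.5]
tool_rot: [[-0.0, -1.0, 0.0], [-0.0, 0.0, 1.0], [-1.0, 0.0, -0.0]]
force: [0.4, -0.6, -0.1]
width: 52.3
```

Call:
drive_tool:
  moves:
    - {"wx": 0, "wy": 0, "wz": 0, "tx": -1, "ty": 0, "tz": 0, "grip": 0.4}
    - {"wx": 0, "wy": 0, "wz": 0, "tx": -1, "ty": 0, "tz": 0, "grip": 0.4}
    - {"wx": 0, "wy": 0, "wz": 0, "tx": 0, "ty": 0, "tz": 0, "grip": 0.4}
    - {"wx": 0, "wy": 0, "wz": 0, "tx": 0, "ty": 0, "tz": 0, "grip": 0.4}

```text
time: 19.1
tool_pos: [434.0, -292.8, 232.9]
tool_rot: [[0.002, -1.0, 0.0], [-0.0, 0.0, 1.0], [-1.0, -0.002, -0.0]]
force: [-0.5, -0.3, -0.4]
width: 52.9
```

```bash
python3 look.py 17 side top wrist; python3 - <<'E'
import cv2
t=cv2.imread("pics/side17.png")
cv2.imwrite("pics/side17c.png",cv2.resize(t[130:320,150:325],None,fx=3,fy=3,interpolation=cv2.INTER_CUBIC))
E
```

```text
19.1 [ 434.01 -292.75  232.87] [[0.0015, -1.0, 0.0005], [-0.0001, 0.0005, 1.0], [-1.0, -0.0015, -0.0001]] [-0.219  0.103 -0.31  -0.    -1.156  0.218] [-0.49 -0.31 -0.4 ] 52.85637363475975
```

View pics/side17c.png

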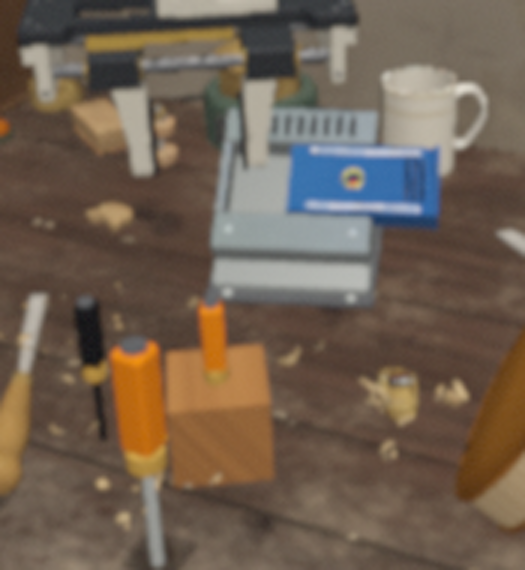

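View pics/wrist17.png

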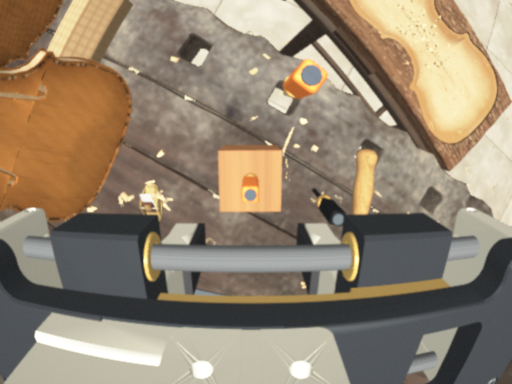

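View pics/top17.png

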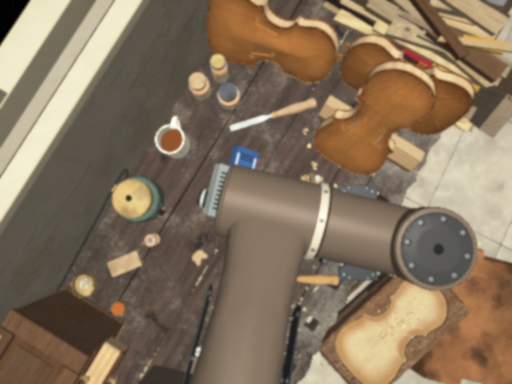

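```bash
python3 - <<'E'
from h import *
from rig import arm
print(blobs(mask(cv2.imread("pics/side17.png"),(6,200,180),(18,255,255)),8))
arm.job_done()
E
```

```text
[(1, [217, 233, 8, 20, 131], [220.61, 242.7]), (2, [187, 245, 17, 37, 414], [195.9, 263.0])]
the job is handed in; nothing more can be done
```

I held the red button down with the small orange pin tool, pushed the blue slide out to its end stop, and put the tool back in its stand. I handed the job in at about 19.3 s; no verdict is reported.

- **Slide:** after I withdrew the pin, two cameras put the slide about 52 mm out (52.1 and 52.6 mm). The red button could be seen up again in its bore, so the slide is past the last catch bar. I did not pull back on it to test the lock.
- **Forces:** the side force while pushing stayed at 1–2 N and rose only to about 4 N at the end stop. My press on the button peaked at about 21 N along the pin, more than the spring needed; I eased it before pushing, to about 14–17 N.
- **Pin tool:** the collar bore on the stand at the same tool height as at the grasp (87.5 against 87.6 mm). After release, the handle was within about 0.3 pixel of its starting place in the side view.
- **Mug, spool clamp and plane:** I never went near them, and they look unmoved in the last pictures, though I did not measure their positions.
- **Readings that disagreed:** the top and wrist cameras differed by about 2 mm on where the stand is. I used the wrist views for both insertions and saw no jamming force.

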